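# Fit the slicing disc to the vegetable cutter and close its feed head

## Task

Get the vegetable cutter ready for slicing: take the slicing disc (the one with two long straight knives) off the sloping rack and fit its hub over the cutter's upright drive shaft, turned so that the slots under the hub straddle the cross pin and the disc sits fully home and level. Then swing the feed head round over the disc until it meets its stop. Leave the grating disc where it lies on the rack.

Things in the scene. Friction and masses are not known exactly. Their poses are not given: they have to be found in the camera images.
- slicing_disc: steel disc, 120 mm across, 4 mm thick, with two long straight knives on top, each a 30 mm radial blade beside a dark slot; 0.2 to 0.4 kg. Origin: centre of the underside of its hub; z: hub axis, to the knife side. Plate from z = 14 to 18 mm, black hub block from 18 to 48 mm. Starts lying on one of the rack's two seats (either), tilted 28 degrees with the slope, its x axis up the slope
- hub_grip (a point): middle of the slicing disc's hub block, 33 mm above the disc's origin, same axes. The block is 48 mm long (x), 34 mm wide (y), 30 mm high: grip it across the 34 mm. A bore of 21.5 mm runs right through along z. Under the plate the hub goes on as a 14 mm skirt, 45 mm across, inside 25 mm wide, cut right across along x by a 13 mm wide slot open downward; half a turn is the same
- grating_disc: a disc of the same make, size and axes, but its top is covered with rings of small raised round grating holes. Lies on the other seat of the rack and is to be left there
- rack: fixed bent-steel drain rack, 280 mm wide (y), 124 mm deep (x); its plate slopes up at 28 degrees from 28 mm high in front to 94 mm at the back. Origin: on the bench under the plate's centre; x to the high back, z up. Two seats at y = +67 and -67 mm: round holes in which a disc's skirt hangs with 2 mm play, so a disc must be lifted out along its own z by 15 mm
- cutter: fixed bench vegetable cutter: metal housing 245 mm long (x), 170 mm wide, 73 mm high, with an open round chamber on top (138 mm inside, rim 100 mm high). Origin: on the bench on the drive shaft's axis; x to the back, where the feed head's column stands 115 mm behind the shaft; z up. A chute sticks out in front to x = -140 mm
- shaft_seat (a point): point on the drive shaft's axis 80 mm above the bench, at the top of the flange on which the underside of the disc's hub rests when fully home. Axes as the cutter's
- shaft_tip (a point): centre of the top of the upright drive shaft, 51 mm above the seat, 131 mm above the bench. Shaft 18 mm across, its top 12 mm taper to 9 mm. x runs along the drive pin, 8 mm thick and 36 mm long, through the shaft's foot, its axis 5 mm above the seat (a disc turned wrongly stops 9 mm high on it). The shaft turns stiffly about z and stands at any of various angles; half a turn is the same
- feed_head (a joint): swing angle of the feed head about its upright column, rad: 0 = over the chamber, at its stop; grows counter-clockwise seen from above, at 1.5 it stands out to the cutter's right (-y). Stiff (4 N at the grip), stays where left. The head: round cover 124 mm across, centred 115 mm from the column, underside 137 mm above the bench (9 mm above a seated hub), feed tube on it up to 193 mm
- head_grip (a point): centre of the top of the black upright grip on the feed head's outer end: round, 22 mm across, 55 mm high, top 201 mm above the bench, 160 mm from the column's axis. Axes turn with the head; -x points away from the column. The feed tube's rim begins 17 mm from the grip on its column side
- head_hinge (a point): point on the column's axis, 131 mm above the bench, about which the feed head swings (axis vertical)

How it is judged:
On the way:
1. the slicing disc is fully home on the drive shaft, level, and let go, with the feed head still clear of it (distance between slicing_disc and shaft_seat below 0.004 m and angle between slicing_disc's own z axis and vertical below 0.06 rad and contact force between the fingers and slicing_disc below 0.1 N and value of joint feed_head above 0.9 rad), for 0.2 s.
At the end, for the whole second after the job is handed in: the slicing disc is seated on the drive shaft, the underside of its hub within 4 mm of the seat and its axis within 0.06 rad of vertical, at rest; the feed head stands over it within 0.06 rad of its stop; the grating disc lies within 20 mm of where it was (distance between slicing_disc and shaft_seat below 0.004 m and angle between slicing_disc's own z axis and vertical below 0.06 rad and linear speed of slicing_disc below 0.02 m/s and value of joint feed_head below 0.06 rad and distance of grating_disc from where it was at the start of the episode below 0.02 m); the robot touches nothing.
It fails at once if the grating disc is shifted by more than 20 mm (distance of grating_disc from where it was at the start of the episode above 0.02 m).
It also fails if it takes over 58 s, if anything falls off the work surface, if the arm or the gripper's body presses on something with over 40 N, if the wrist force passes 120 N, or if a joint passes its speed limit or range.

## Robot

A 6-joint arm with a two-finger parallel gripper is mounted at the origin on a cart in front of the work surface, level with it; the furniture and walls round the work are solid. World frame = base frame: x ahead of the robot, y to its left, z up, the work surface at z = 0. Lengths are in m, angles in rad, forces in N, time in s.
With the tool pointing down it reaches from about 0.25 to 0.725 m from the base axis. Payload 9.7 kg.
Tool frame: the origin (TCP) lies between the finger pads; the fingertips stand 17 mm ahead of it and the grasp point (between the pads) lies 2 mm behind it; z points along the fingers, y is the direction in which the jaws open and shut (so a half turn about z gives the same grasp; the last joint's range is limited). The gripper opens to 85 mm and grips with 20 to 120 N. Pads are 22 mm wide; open, the fingers measure 114 mm over their backs; the gripper's body (76 mm by 85 mm) begins 54 mm behind the grasp point. The pads swing forward as they close: fully open they stand 13 mm farther back than shut.
Start: joints at [-1.23, 0.087, 0.176, 1.66, 0, 1.571], TCP at [0.184, -0.518, 0.248] pointing down, gripper open.
Joint ranges: [-3.13, 3.13], [-0.85, 1.81], [-1.15, 1.24], [-2.2, 2.28], [-1.44, 1.52], [-3.14, 3.14]. Speed limits (rad/s): [2.22, 2.22, 2.57, 3.14, 3.14, 3.14].

## Interface

Orientations are given as a unit quaternion [x, y, z, w].
In Python, from workcell import observe, capture, camera_info, job_done, cut_out, mark_of gives the robot as it stands.
- The arm moves only by the tool apply_moves, never from a script. Its argument "targets" is a list of rows, each an object of numbers: "dx", "dy", "dz": the shift along the tool's x, y, z in m; "twist": the turn about the tool's z in rad; "grip": the opening, from 0 (shut) to 1 (fully open). A call has exactly 8 rows; each row is the pose to reach, as a shift and turn from the pose commanded when the call began, along the tool's axes at that moment; what a row does not reach only later rows make up. A row lasts 1/10 s, in which the tool goes at most 50 mm and 8.59 degrees, less where a joint would pass 70% of its speed; a pose out of reach is approached as far as the arm can. A call with a gripper value outside its range is refused whole. The fingers move at their own pace and stop on an object; "squeeze" is the grip in N (left out, the last holds). Time passes only in rows, so rows that repeat a pose let the fingers close, or fill a call up. It gives the time, the measured TCP pose, the force and the opening at its end, in the units of the state.
- observe(): the state, without advancing time (a new reading comes with each control period).
- capture(name): name is "side" or "top" or "wrist"; returns the picture (384x512x3 uint8, red, green, blue); there is no depth.
- camera_info(name): a dict with "mtx" (3x3 intrinsics, pixels), "world_to_cam" (4x4, takes a point from world to camera coordinates); the wrist camera has in their place "mount" (4x4, takes a point from camera to tool coordinates, whose origin is the TCP and whose axes are the flange's). Camera axes: x right, y down, z forward; pixel columns grow to the right and rows downward; lengths in m; the calibration is good to about 2 mm. A picture is of the moment at which its call begins: read the wrist's pose just before it. camera_info takes no time and is no camera call.
- job_done(): hands the job in, once; it reports no verdict.
Trained networks look in the newest picture that a camera, given by its name, has taken for a name from the list of things; names that differ only in an ending like _2 or _b are one class to them, and where a whole thing is asked for, a point or a joint stands for the part that bears it (a point fixed in the world has none). Each returns a list of dicts, best first, with "conf" (0 to 1); they miss things now and then, are a little off and sometimes report something else, mostly with a low value. They report only what shows in the picture. A call takes as long as a camera call.
- cut_out(target, camera): "mask" (384x512 bool, what is visible of it).
- mark_of(target, camera): "at" ([x, y, z] in m, in world coordinates, good to about 4 mm: a listed point, or the origin of a listed thing).
The state is a dict: "time_s": time; "joint_positions": joint angles; "joint_velocities": joint speeds; "joint_efforts": joint torques, N m; "tool_pos": TCP position; "tool_rot": TCP orientation; "contact_force": force on the tool from outside, world axes, zero at the start; "ft_torque": the same for the moment, N m; "gripper_width": finger opening in m.
Only numpy, scipy, OpenCV 4.12 (cv2) and the standard library are available. Lean on these libraries where they do the work, as an engineer would, in place of code of your own. Each camera call takes 0.05 s, during which the arm holds its last target.

## Working session

There is one attempt and no reset: what is moved stays moved. The work goes in short steps, Python scripts to look and compute and a tool call to move; the robot and the scene stay as the last step left them, time stands still between calls to the robot, and variables do not carry over. Pictures are saved under pics/ and viewed, and the job is handed in when it is done.

Besides the shell and the picture viewer there is one more tool, called in YAML: its name, and indented under it one key for each argument. apply_moves: Moves the arm, as the interface text tells. Its arguments: {"type":"object","properties":{"targets":{"type":"array","items":{"type":"object","properties":{"dx":{"type":"number"},"dy":{"type":"number"},"dz":{"type":"number"},"twist":{"type":"number"},"grip":{"type":"number"}}}},"squeeze":{"type":"number"}},"required":["targets"]}

```bash
ls; mkdir -p pics
python3 - <<'E'
from workcell import *
import cv2,numpy as np
np.set_printoptions(precision=4,suppress=True)
s=observe();print({k:np.round(v,4) for k,v in s.items()})
for c in ['side','top','wrist']:
    i=camera_info(c);print(c,i)
for c in ['side','top']:
    im=capture(c);cv2.imwrite(f'pics/{c}0.png',im[:,:,::-1])
for t in ['slicing_disc','grating_disc','hub_grip','rack','cutter','shaft_tip','head_grip','head_hinge','shaft_seat']:
    for c in ['side','top']:
        try:print(t,c,[(np.round(d['at'],4),round(d['conf'],2)) for d in mark_of(t,c)[:2]])
        except Exception as e:print(t,c,e)
E
```

```text
pics
{'time_s': np.float64(0.0), 'joint_positions': array([-1.23  ,  0.0875,  0.1752,  1.6598, -0.    ,  1.5708]), 'joint_velocities': array([ 0.0011,  0.0007, -0.0004, -0.002 , -0.0005,  0.0019]), 'joint_efforts': array([  0.0007, -52.0387,  46.4809,   0.0162,   0.0001,   0.    ]), 'tool_pos': array([ 0.1838, -0.5182,  0.2476]), 'tool_rot': array([ 0.9855,  0.1696, -0.0001, -0.0006]), 'contact_force': array([ 0.0909, -0.5072, -0.7075]), 'ft_torque': array([-0.0424, -0.0326,  0.0944]), 'gripper_width': np.float64(0.0855)}
side {'mtx': array([[375.1612,   0.    , 254.3452],
       [  0.    , 375.1612, 198.0632],
       [  0.    ,   0.    ,   1.    ]]), 'world_to_cam': array([[-0.999 , -0.0432,  0.0143,  0.4892],
       [-0.0364,  0.5703, -0.8206,  0.1033],
       [ 0.0273, -0.8203, -0.5713,  1.0405],
       [ 0.    ,  0.    ,  0.    ,  1.    ]])}
top {'mtx': array([[364.7525,   0.    , 256.9515],
       [  0.    , 364.7525, 193.8363],
       [  0.    ,   0.    ,   1.    ]]), 'world_to_cam': array([[ 0.0097, -1.    ,  0.0021,  0.0331],
       [-0.9971, -0.0098, -0.0756,  0.5284],
     
[... 844 characters left out ...]
029]), 0.97)]
rack top [(array([ 0.5193,  0.1694, -0.0008]), 0.92)]
cutter side [(array([ 0.4561, -0.1873, -0.0008]), 0.56)]
cutter top [(array([ 0.4554, -0.1835, -0.    ]), 0.94)]
shaft_tip side [(array([ 0.4572, -0.1808,  0.0016]), 0.43)]
shaft_tip top [(array([ 0.4585, -0.1804,  0.1307]), 0.7)]
head_grip side [(array([ 0.5143, -0.3483,  0.2004]), 0.78)]
head_grip top [(array([ 0.5203, -0.3529,  0.1988]), 0.66)]
head_hinge side [(array([ 0.57  , -0.2016,  0.1282]), 0.89)]
head_hinge top [(array([ 0.5724, -0.1984,  0.1275]), 0.79), (array([0.5224, 0.2384, 0.0466]), 0.17)]
shaft_seat side [(array([ 0.4592, -0.1802,  0.0812]), 0.56)]
shaft_seat top [(array([ 0.4621, -0.1824,  0.0794]), 0.84)]
```

View pics/side0.png

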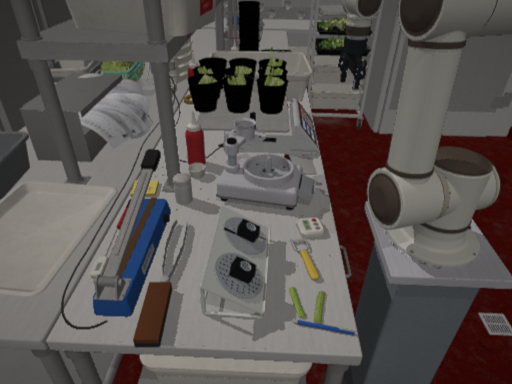

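View pics/top0.png

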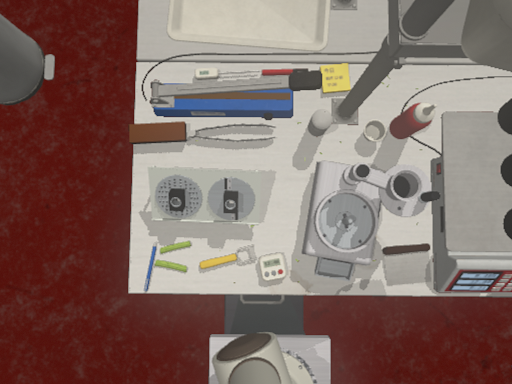

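Run:
```python
import cv2
a=cv2.imread('pics/top0.png')
c=a[170:320,270:420] ;cv2.imwrite('pics/topz.png',cv2.resize(c,(750,750),interpolation=cv2.INTER_CUBIC)[:600])
c=a[130:290,170:300]; cv2.imwrite('pics/topz2.png',cv2.resize(a[140:260,180:340],(800,600),interpolation=cv2.INTER_CUBIC))
```

```text
(no output)
```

View zooms.

View pics/topz.png

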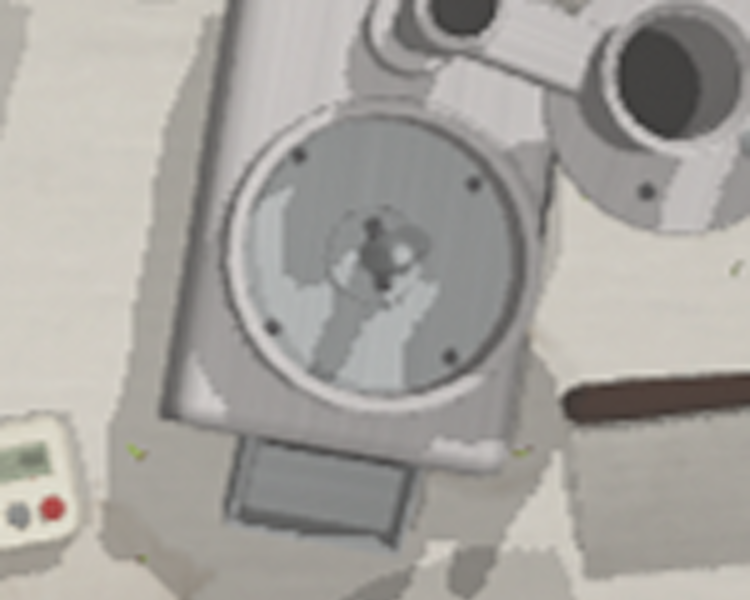

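View pics/topz2.png

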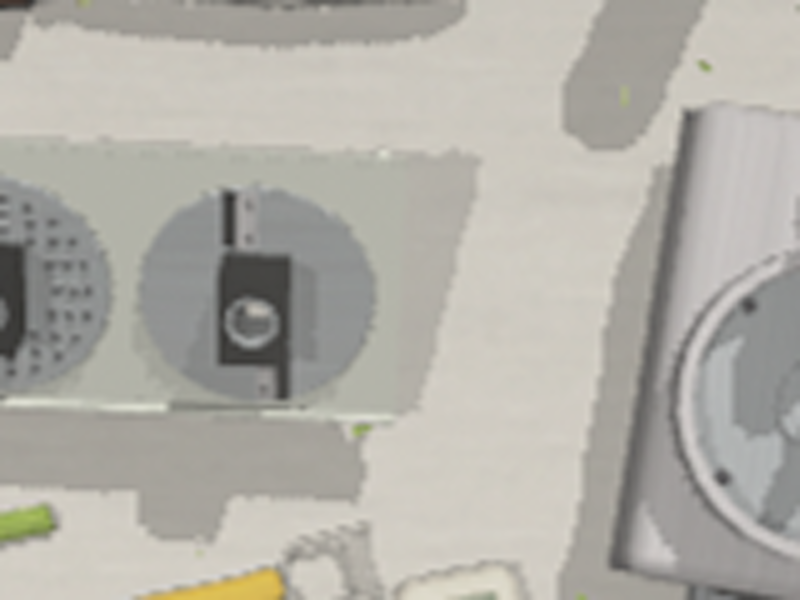

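```bash
cat > h.py <<'E'
from workcell import *
import numpy as np,cv2
from scipy.spatial.transform import Rotation as R
np.set_printoptions(precision=4,suppress=True)
def pose():
    s=observe();M=np.eye(4);M[:3,:3]=R.from_quat(s['tool_rot']).as_matrix();M[:3,3]=s['tool_pos'];return M
def ang():
    M=pose();return np.arctan2(M[1,0],M[0,0])
def to(p,a=None):
    M=pose();d=M[:3,:3].T@(np.array(p)-M[:3,3]);
    print('pos',M[:3,3],'a',ang(),'| move',d,'dist',np.linalg.norm(d), 'twist',None if a is None else (ang()-a+np.pi)%(2*np.pi)-np.pi)
def cap(name,f):
    M=pose();im=capture(name);cv2.imwrite(f'pics/{f}.png',im[:,:,::-1])
    i=camera_info(name)
    W=np.linalg.inv(M@i['mount']) if name=='wrist' else i['world_to_cam']
    np.savez(f'pics/{f}.npz',W=W,K=i['mtx']);return im,W,i['mtx']
def ray(W,K,px,z):
    C=np.linalg.inv(W);d=C[:3,:3]@np.linalg.solve(K,[px[0],px[1],1]);o=C[:3,3];return o+d*(z-o[2])/d[2]
def proj(W,K,p):
    c=W[:3,:3]@np.array(p)+W[:3,3];q=K@c;return q[:2]/q[2]
def marks(t,c):
    for d in mark_of(t,c)[:2]: print(t,c,np.round(d['at'],4),round(d['conf'],2))
E
python3 -c "
from h import *
to([0.40,-0.19,0.30],0.0)"
```

```text
pos [ 0.1838 -0.5184  0.2483] a 0.34078240963145406 | move [ 0.3135 -0.2372 -0.0517] dist 0.39651303244074376 twist 0.340782409631454
```

apply_moves:
  targets:
    - {"dx":0.313,"dy":-0.237,"dz":-0.052,"twist":0.34,"grip":1}
    - {"dx":0.313,"dy":-0.237,"dz":-0.052,"twist":0.34,"grip":1}
    - {"dx":0.313,"dy":-0.237,"dz":-0.052,"twist":0.34,"grip":1}
    - {"dx":0.313,"dy":-0.237,"dz":-0.052,"twist":0.34,"grip":1}
    - {"dx":0.313,"dy":-0.237,"dz":-0.052,"twist":0.34,"grip":1}
    - {"dx":0.313,"dy":-0.237,"dz":-0.052,"twist":0.34,"grip":1}
    - {"dx":0.313,"dy":-0.237,"dz":-0.052,"twist":0.34,"grip":1}
    - {"dx":0.313,"dy":-0.237,"dz":-0.052,"twist":0.34,"grip":1}

```text
time_s: 1.8
tool_pos: [0.4001, -0.1887, 0.3008]
tool_rot: [1.0, 0.0, 0.0, 0.0]
contact_force: [0.3, -0.4, -0.7]
gripper_width: 0.0853
```

Run:
```python
from h import *
print(pose()[:3,3],ang(),observe()['joint_velocities'],observe()['time_s'])
im,W,K=cap('wrist','w1')
for t in ['shaft_tip','shaft_seat','head_grip','head_hinge']: marks(t,'wrist')
p=proj(W,K,[0.459,-0.181,0.09]);print(p)
```

```text
[ 0.4001 -0.1887  0.3008] 0.0005793789228884307 [1.12   0.1507 0.2565 0.1074 0.0011 1.1117] 1.8
shaft_tip wrist [ 0.4595 -0.184   0.1297] 0.92
shaft_seat wrist [ 0.4594 -0.1792  0.0826] 0.78
head_grip wrist [ 0.5176 -0.3473  0.1991] 0.92
[251.2794 114.6568]
```

View pics/w1.png

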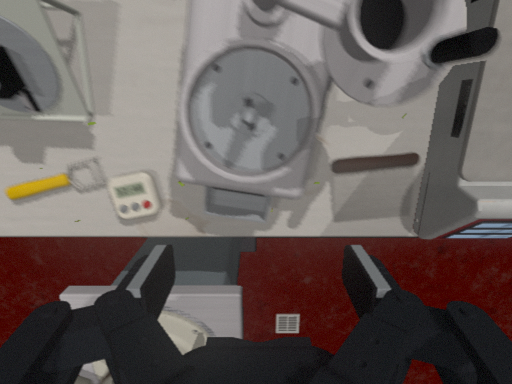

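Run:
```python
from h import *
print(pose()[:3,3],ang(),observe()['joint_velocities'],observe()['time_s'])
im,W,K=cap('wrist','w2')
for t in ['shaft_tip','shaft_seat','head_grip','head_hinge','cutter']: marks(t,'wrist')
p=proj(W,K,[0.459,-0.181,0.085]);print(p)
c=im[60:180,180:340,::-1];c=cv2.resize(c,(800,600),interpolation=cv2.INTER_CUBIC);cv2.imwrite('pics/w2z.png',c)
```

```text
[ 0.3995 -0.1905  0.3002] 0.0020265214362406624 [-0.0396 -0.0004 -0.004  -0.0021  0.0006  0.001 ] 2.05
shaft_tip wrist [ 0.4602 -0.1797  0.1293] 0.78
shaft_tip wrist [ 0.458  -0.1806  0.0781] 0.54
shaft_seat wrist [ 0.4587 -0.1804  0.0769] 0.86
head_grip wrist [ 0.5168 -0.3472  0.1973] 0.56
cutter wrist [ 0.4591 -0.1819 -0.0001] 0.94
[249.9297 113.6781]
```

View pics/w2z.png

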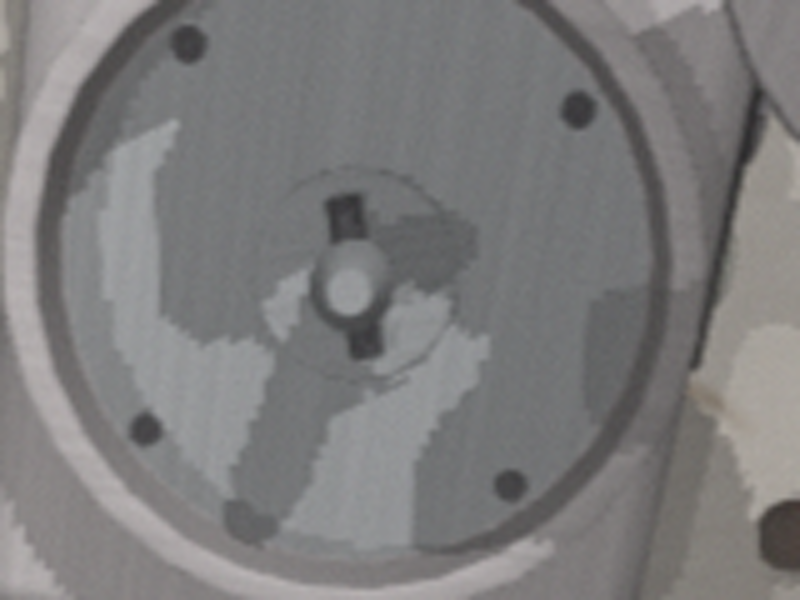

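Run:
```python
from h import *
d=np.load('pics/w2.npz');W,K=d['W'],d['K']
f=lambda u,v:((u+.5)/5-.5+180,(v+.5)/5-.5+60)
a=ray(W,K,f(343,196),.089);b=ray(W,K,f(367,358),.089);print(a,b,np.linalg.norm(a-b),(a+b)/2,np.arctan2((a-b)[1],(a-b)[0]))
print('tip',ray(W,K,f(349,292),.131))
B=[ray(W,K,f(*p),.076) for p in [(188,44),(578,110),(511,485),(147,428)]];print(np.array(B),np.mean(B,0))
# slicing disc from top image: grip
```

```text
[ 0.4751 -0.1793  0.089 ] [ 0.4398 -0.1845  0.089 ] 0.035699519153699434 [ 0.4575 -0.1819  0.089 ] 0.1458687430971496
tip [ 0.4574 -0.1817  0.131 ]
[[ 0.5073 -0.1446  0.076 ]
 [ 0.4937 -0.2321  0.076 ]
 [ 0.4079 -0.2193  0.076 ]
 [ 0.4216 -0.1312  0.076 ]] [ 0.4576 -0.1818  0.076 ]
```

```bash
python3 -c "
from h import *
to([0.45,0.105,0.24],-0.038)"
```

```text
pos [ 0.399  -0.1915  0.3002] a -0.0013054581545998952 | move [ 0.0506 -0.2965  0.0602] dist 0.306787904969526 twist 0.036694541845399886
```

apply_moves:
  targets:
    - {"dx":0.05,"dy":-0.296,"dz":0.06,"twist":0.038,"grip":1}
    - {"dx":0.05,"dy":-0.296,"dz":0.06,"twist":0.038,"grip":1}
    - {"dx":0.05,"dy":-0.296,"dz":0.06,"twist":0.038,"grip":1}
    - {"dx":0.05,"dy":-0.296,"dz":0.06,"twist":0.038,"grip":1}
    - {"dx":0.05,"dy":-0.296,"dz":0.06,"twist":0.038,"grip":1}
    - {"dx":0.05,"dy":-0.296,"dz":0.06,"twist":0.038,"grip":1}
    - {"dx":0.05,"dy":-0.296,"dz":0.06,"twist":0.038,"grip":1}
    - {"dx":0.05,"dy":-0.296,"dz":0.06,"twist":0.038,"grip":1}

```text
time_s: 3.15
tool_pos: [0.4502, 0.0187, 0.2411]
tool_rot: [1.0, 0.011, -0.001, -0.018]
contact_force: [-0.7, -0.0, 0.2]
gripper_width: 0.0854
```

Run:
```python
from h import *
for t in range(1): capture('wrist')
im,W,K=cap('wrist','w3')
print(pose()[:3,3],ang(),observe()['time_s'])
for t in ['slicing_disc','hub_grip','grating_disc','rack']: marks(t,'wrist')
c=im[40:220,140:380,::-1];c=cv2.resize(c,(800,600),interpolation=cv2.INTER_CUBIC);cv2.imwrite('pics/w3z.png',c)
```

```text
[0.45   0.0187 0.2414] 0.021271441145913474 3.25
slicing_disc wrist [0.5162 0.1035 0.0467] 0.56
hub_grip wrist [0.5035 0.1052 0.0775] 0.61
grating_disc wrist [0.5221 0.2343 0.0522] 0.64
rack wrist [ 0.4582 -0.1829  0.1319] 0.7
```

View pics/w3.png

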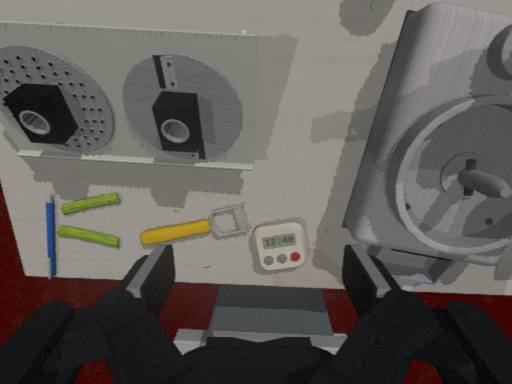

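View pics/w3z.png

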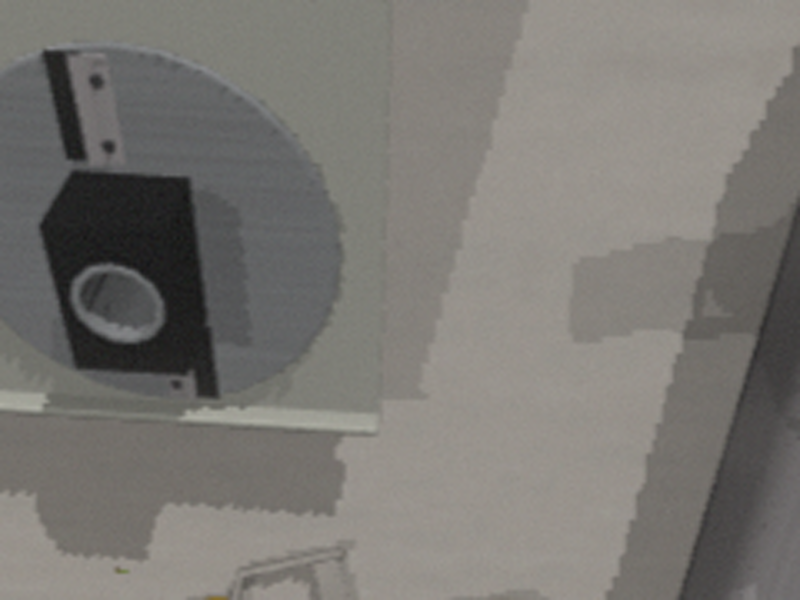

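```bash
python3 -c "
from h import *
s=observe();print(s['joint_positions'],s['joint_velocities'],s['tool_rot'],s['contact_force'])
to([0.45,0.105,0.24],-0.038)"
```

```text
[ 0.0212 -0.1521 -0.0697  1.6537  0.0357  3.1407] [ 0.0051 -0.0021 -0.0011 -0.0009 -0.0005 -0.0009] [ 0.9998  0.0111 -0.0005 -0.0178] [ 0.8103 -0.057  -0.2019]
pos [0.4499 0.0191 0.2418] a 0.022129687783873614 | move [ 0.002  -0.0858  0.0048] dist 0.08591613448129419 twist 0.06012968778387373
```

apply_moves:
  targets:
    - {"twist":-1.1,"grip":1}
    - {"twist":-1.1,"grip":1}
    - {"twist":-1.1,"grip":1}
    - {"twist":-1.1,"grip":1}
    - {"twist":-1.1,"grip":1}
    - {"twist":-1.1,"grip":1}
    - {"twist":-1.1,"grip":1}
    - {"twist":-1.1,"grip":1}

```text
invalid input at $.targets[0]: expected keys dx, dy, dz, twist, grip
```

```bash
python3 -c "
from h import *
s=observe();print(s['joint_positions'],s['joint_velocities'],s['tool_rot'],s['contact_force'])
to([0.55,0.105,0.24],np.pi-0.038)"
```

```text
[ 0.0212 -0.1521 -0.0697  1.6537  0.0357  3.1407] [ 0.0051 -0.0021 -0.0011 -0.0009 -0.0005 -0.0009] [ 0.9998  0.0111 -0.0005 -0.0178] [ 0.8103 -0.057  -0.2019]
pos [0.4499 0.0191 0.2418] a 0.022129687783873614 | move [ 0.102  -0.0835  0.0047] dist 0.13192673884582046 twist -3.08146296580592
```

apply_moves:
  targets:
    - {"dx":0,"dy":0,"dz":0,"twist":-1.1,"grip":1}
    - {"dx":0,"dy":0,"dz":0,"twist":-1.1,"grip":1}
    - {"dx":0,"dy":0,"dz":0,"twist":-1.1,"grip":1}
    - {"dx":0,"dy":0,"dz":0,"twist":-1.1,"grip":1}
    - {"dx":0,"dy":0,"dz":0,"twist":-1.1,"grip":1}
    - {"dx":0,"dy":0,"dz":0,"twist":-1.1,"grip":1}
    - {"dx":0,"dy":0,"dz":0,"twist":-1.1,"grip":1}
    - {"dx":0,"dy":0,"dz":0,"twist":-1.1,"grip":1}

```text
time_s: 4.25
tool_pos: [0.4499, 0.0194, 0.2417]
tool_rot: [0.845, 0.535, 0.009, -0.015]
contact_force: [-0.3, -0.8, -0.1]
gripper_width: 0.0854
```

```bash
python3 -c "
from h import *
s=observe();print(s['joint_positions'],s['joint_velocities'],s['tool_rot'],s['contact_force'])
to([0.53,0.105,0.24],np.pi-0.038)"
```

```text
[ 0.0218 -0.1521 -0.0699  1.6536  0.0357  2.0351] [-0.0006 -0.0022  0.0013  0.      0.0004 -0.4085] [ 0.8449  0.5346  0.009  -0.0154] [-0.3358 -0.7638 -0.0639]
pos [0.4499 0.0194 0.2417] a 1.1280600126607163 | move [0.1116 0.0358 0.0047] dist 0.11726316773803311 twist -1.975532640929077
```

Run:
```python
from h import *
d=np.load('pics/w3.npz');W,K=d['W'],d['K']
f=lambda u,v:((u+.5)/3.3333-.5+140,(v+.5)/3.3333-.5+40)
p=ray(W,K,f(118,303),.091);print('boretop',p,'hubgrip',p-0.015*np.array([-.469,0,.883]))
# block top corners: zoom (190,178)?, top face
d=np.load('pics/top0.npz') if 0 else None
i=camera_info('top');
g=lambda u,v:((u+.5)/5-.5+180,(v+.5)/5-.5+140)
p=ray(i['world_to_cam'],i['mtx'],g(252,320),.091);print('top boretop',p,'hub',p-0.015*np.array([-.469,0,.883]))
print(pose()[:3,2])
# right edge of block top face direction
```

```text
boretop [0.4957 0.1039 0.091 ] hubgrip [0.5027 0.1039 0.0778]
top boretop [0.4979 0.1045 0.091 ] hub [0.505  0.1045 0.0778]
[-0.0013  0.0357 -0.9994]
```

apply_moves:
  targets:
    - {"dx":0.11,"dy":0.035,"dz":0,"twist":-1.0,"grip":1}
    - {"dx":0.11,"dy":0.035,"dz":0,"twist":-1.0,"grip":1}
    - {"dx":0.11,"dy":0.035,"dz":0,"twist":-1.0,"grip":1}
    - {"dx":0.11,"dy":0.035,"dz":0,"twist":-1.0,"grip":1}
    - {"dx":0.11,"dy":0.035,"dz":0,"twist":-1.0,"grip":1}
    - {"dx":0.11,"dy":0.035,"dz":0,"twist":-1.0,"grip":1}
    - {"dx":0.11,"dy":0.035,"dz":0,"twist":-1.0,"grip":1}
    - {"dx":0.11,"dy":0.035,"dz":0,"twist":-1.0,"grip":1}

```text
time_s: 5.05
tool_pos: [0.5291, 0.1034, 0.2445]
tool_rot: [0.487, 0.873, 0.015, -0.009]
contact_force: [-0.1, 0.1, 0.2]
gripper_width: 0.0854
```

Run:
```python
from h import *
s=observe();print(s['joint_positions'],s['contact_force'])
to([0.53,0.105,0.20],np.pi-0.038)
```

```text
[0.1754 0.0542 0.1336 1.6455 0.0355 1.1928] [-0.1193  0.1418  0.2134]
pos [0.5291 0.1034 0.2445] a 2.124524490610141 | move [-0.0005  0.0009  0.0445] dist 0.04453454553303894 twist -0.9790681629796523
```

apply_moves:
  targets:
    - {"dx":0.016,"dy":-0.026,"dz":0.045,"twist":-0.98,"grip":1}
    - {"dx":0.016,"dy":-0.026,"dz":0.045,"twist":-0.98,"grip":1}
    - {"dx":0.016,"dy":-0.026,"dz":0.045,"twist":-0.98,"grip":1}
    - {"dx":0.016,"dy":-0.026,"dz":0.045,"twist":-0.98,"grip":1}
    - {"dx":0.016,"dy":-0.026,"dz":0.045,"twist":-0.98,"grip":1}
    - {"dx":0.016,"dy":-0.026,"dz":0.045,"twist":-0.98,"grip":1}
    - {"dx":0.016,"dy":-0.026,"dz":0.045,"twist":-0.98,"grip":1}
    - {"dx":0.016,"dy":-0.026,"dz":0.045,"twist":-0.98,"grip":1}

```text
time_s: 5.85
tool_pos: [0.4984, 0.105, 0.1995]
tool_rot: [0.02, 1.0, 0.018, -0.001]
contact_force: [0.2, -0.0, 0.8]
gripper_width: 0.0855
```

Run:
```python
from h import *
s=observe();print(s['joint_positions'],s['contact_force'])
im,W,K=cap('wrist','w4')
for t in ['slicing_disc','hub_grip']: marks(t,'wrist')
print(proj(W,K,[.4957,.1042,.091]))
to([0.499,0.1042,0.10],np.pi-0.038)
to([0.499,0.1042,0.086],np.pi-0.038)
```

```text
[ 0.189  -0.0284 -0.0368  1.5572  0.0355  0.2295] [ 0.2226 -0.0133  0.7584]
slicing_disc wrist [0.5154 0.1009 0.0505] 0.7
hub_grip wrist [0.5003 0.1055 0.0776] 0.68
[252.2995 191.6773]
pos [0.4984 0.1051 0.1994] a 3.0994347497294865 | move [-0.0009 -0.0044  0.0993] dist 0.09944575445078437 twist -0.004157903860306789
pos [0.4984 0.1051 0.1994] a 3.0994347497294865 | move [-0.001  -0.0049  0.1133] dist 0.11344502045363855 twist -0.004157903860306789
```

View pics/w4.png

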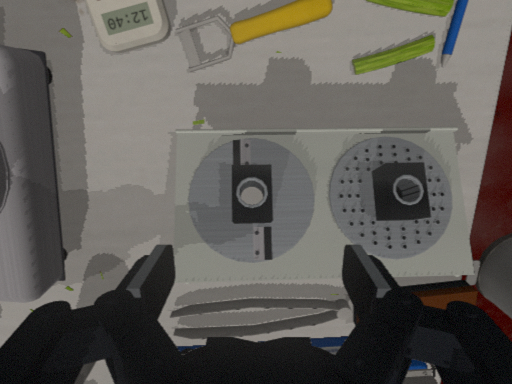

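apply_moves:
  targets:
    - {"dx":-0.001,"dy":-0.004,"dz":0.04,"twist":-0.004,"grip":0.55}
    - {"dx":-0.001,"dy":-0.005,"dz":0.08,"twist":-0.004,"grip":0.55}
    - {"dx":-0.001,"dy":-0.005,"dz":0.095,"twist":-0.004,"grip":0.55}
    - {"dx":-0.001,"dy":-0.005,"dz":0.1,"twist":-0.004,"grip":0.55}
    - {"dx":-0.001,"dy":-0.005,"dz":0.105,"twist":-0.004,"grip":0.55}
    - {"dx":-0.001,"dy":-0.005,"dz":0.108,"twist":-0.004,"grip":0.55}
    - {"dx":-0.001,"dy":-0.005,"dz":0.111,"twist":-0.004,"grip":0.55}
    - {"dx":-0.001,"dy":-0.005,"dz":0.111,"twist":-0.004,"grip":0.55}

```text
time_s: 6.8
tool_pos: [0.4993, 0.1042, 0.0887]
tool_rot: [0.017, 1.0, 0.018, -0.001]
contact_force: [0.4, 0.1, 0.1]
gripper_width: 0.0468
```

Run:
```python
from h import *
s=observe();print(s['joint_positions'],s['contact_force'],s['gripper_width'])
im,W,K=cap('wrist','w5');cap('side','s5')
to([0.499,0.1042,0.086],np.pi-0.038)
```

```text
[ 0.1872 -0.015  -0.2374  1.3428  0.0355  0.2216] [0.3624 0.1272 0.0864] 0.04678364084681762
pos [0.4993 0.1042 0.0887] a 3.10733475152323 | move [ 0.0003 -0.0001  0.0027] dist 0.0027367338684632855 twist 0.0037420979334368276
```

View pics/w5.png

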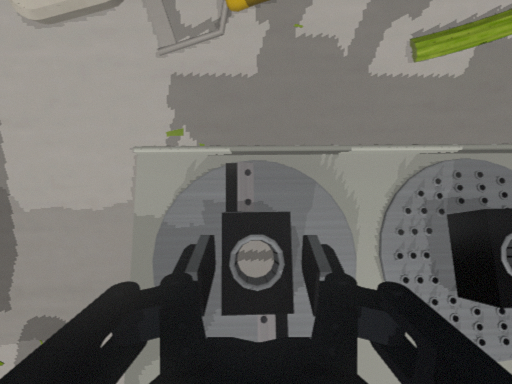

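apply_moves:
  targets:
    - {"dx":0,"dy":0,"dz":0.002,"twist":0.003,"grip":0.55}
    - {"dx":0,"dy":0,"dz":0.002,"twist":0.003,"grip":0.3}
    - {"dx":0,"dy":0,"dz":0.002,"twist":0.003,"grip":0.3}
    - {"dx":0,"dy":0,"dz":0.002,"twist":0.003,"grip":0.3}
    - {"dx":0,"dy":0,"dz":0.002,"twist":0.003,"grip":0.3}
    - {"dx":0,"dy":0,"dz":0.002,"twist":0.003,"grip":0.3}
    - {"dx":0,"dy":0,"dz":0.002,"twist":0.003,"grip":0.3}
    - {"dx":0,"dy":0,"dz":0.002,"twist":0.003,"grip":0.3}
  squeeze: 50

```text
time_s: 7.7
tool_pos: [0.499, 0.1041, 0.0866]
tool_rot: [0.019, 1.0, 0.018, -0.001]
contact_force: [-2.8, -0.7, 5.9]
gripper_width: 0.0332
```

Run:
```python
from h import *
s=observe();print(s['contact_force'],s['gripper_width'],ang())
# lift along disc normal 25mm then up
M=pose();n=np.array([-.469,0,.883]);c,sn=np.cos(-.038),np.sin(-.038);n=np.array([n[0]*c,n[0]*sn,n[2]])
for L in (.01,.025): print(M[:3,:3].T@(n*L))
print(M[:3,:3].T@(n*.025+np.array([0,0,.05])))
```

```text
[-2.8305 -0.6533  5.9059] 0.03315483919846752 3.1042406404583853
[ 0.0047  0.0003 -0.0088]
[ 0.0118  0.0008 -0.022 ]
[ 0.0119  0.0026 -0.072 ]
```

apply_moves:
  targets:
    - {"dx":0.0025,"dy":0,"dz":-0.0045,"twist":0,"grip":0.3}
    - {"dx":0.005,"dy":0,"dz":-0.009,"twist":0,"grip":0.3}
    - {"dx":0.0085,"dy":0.0005,"dz":-0.0155,"twist":0,"grip":0.3}
    - {"dx":0.012,"dy":0.001,"dz":-0.022,"twist":0,"grip":0.3}
    - {"dx":0.012,"dy":0.001,"dz":-0.03,"twist":0,"grip":0.3}
    - {"dx":0.012,"dy":0.002,"dz":-0.05,"twist":0,"grip":0.3}
    - {"dx":0.012,"dy":0.003,"dz":-0.072,"twist":0,"grip":0.3}
    - {"dx":0.012,"dy":0.003,"dz":-0.072,"twist":0,"grip":0.3}

```text
time_s: 8.5
tool_pos: [0.4883, 0.1054, 0.1614]
tool_rot: [0.019, 1.0, 0.018, 0.001]
contact_force: [-0.6, 0.5, -3.0]
gripper_width: 0.0328
```

Run:
```python
from h import *
s=observe();print(s['contact_force'],s['gripper_width'],ang(),pose()[:3,3])
cap('wrist','w6');im,W,K=cap('side','s6')
cv2.imwrite('pics/s6z.png',cv2.resize(im[100:320,150:350,::-1],(600,660),interpolation=cv2.INTER_CUBIC)[:600])
marks('slicing_disc','side');marks('hub_grip','side')
```

```text
[-0.638   0.4526 -2.9811] 0.03282545308238278 3.104497749994547 [0.4883 0.1054 0.1614]
slicing_disc side [0.5081 0.1036 0.1166] 0.73
slicing_disc side [ 0.4569 -0.1851  0.0013] 0.48
hub_grip side [0.4887 0.1074 0.1525] 0.84
```

View pics/s6z.png

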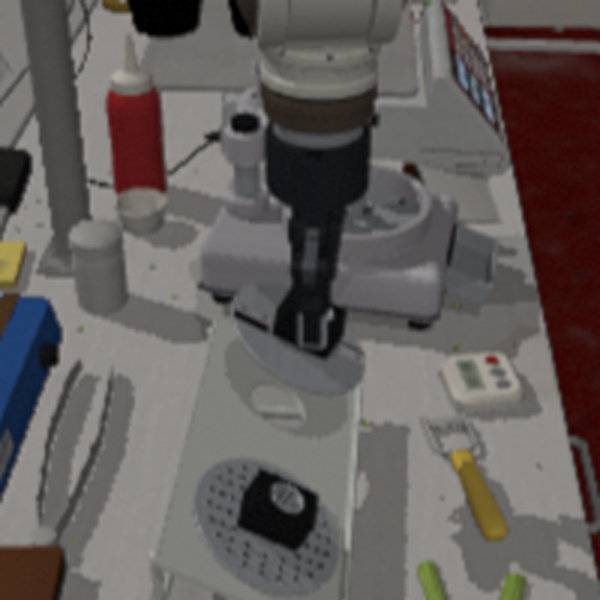

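View pics/w6.png

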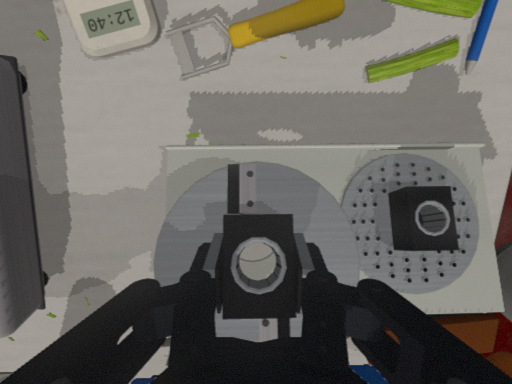

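Run:
```python
from h import *
i=camera_info('top');W,K=i['world_to_cam'],i['mtx']
for n,p,z in [('tongtip',(276,137),.0),('tongtip2',(276,126),.0),('jar top',(321,120),.06),('jar bottomedge',(312,134),0),('post base',(345,112),0),('cutter corner',(320,163),.073),('rackcorner',(275,171),.094)]: print(n,ray(W,K,p,z))
print('proj disc centre',proj(W,K,[.61,-.04,.018]))
a=cv2.imread('pics/top0.png')
pts=[proj(W,K,[.61+.06*np.cos(t),-.04+.06*np.sin(t),.018]) for t in np.linspace(0,6.28,40)]
cv2.polylines(a,[np.int32(pts)],True,(0,0,255))
cv2.imwrite('pics/tp.png',cv2.resize(a[60:260,200:400],(600,600),interpolation=cv2.INTER_CUBIC))
to([0.61,-.04,.1614],np.pi-.038)
```

```text
tongtip [ 0.6867 -0.0126  0.    ]
tongtip2 [ 0.7175 -0.0124  0.    ]
jar top [ 0.7185 -0.1257  0.06  ]
jar bottomedge [ 0.6961 -0.1115  0.    ]
post base [ 0.7588 -0.2029  0.    ]
cutter corner [ 0.6039 -0.1205  0.073 ]
rackcorner [ 0.5794 -0.0056  0.094 ]
proj disc centre [286.4269 163.7209]
pos [0.4867 0.105  0.1571] a 3.1044020682018076 | move [-0.1285 -0.1401 -0.0099] dist 0.1903620203358603 twist 0.0008094146120143364
```

View pics/tp.png

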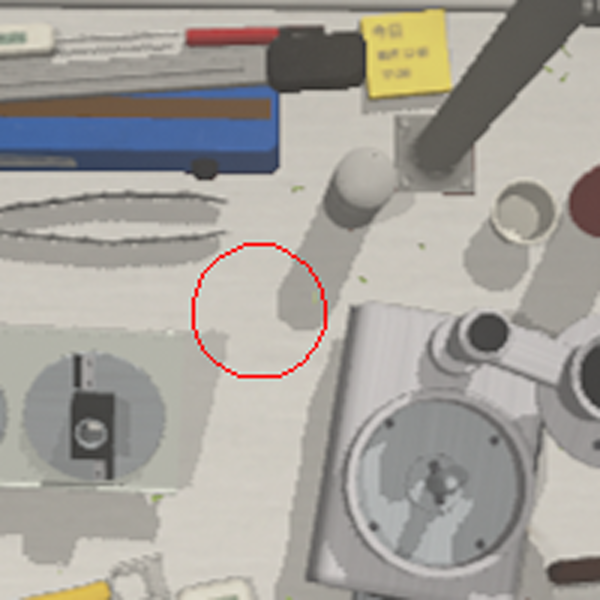

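Run:
```python
from h import *
to([0.60,-.045,.15],np.pi-.038)
to([0.60,-.045,.065],np.pi-.038)
```

```text
pos [0.4867 0.105  0.1571] a 3.1044020682018076 | move [-0.1188 -0.1458  0.0014] dist 0.1880939956928427 twist 0.0008094146120143364
pos [0.4867 0.105  0.1571] a 3.1044020682018076 | move [-0.1192 -0.1488  0.0863] dist 0.20930532469161353 twist 0.0008094146120143364
```

apply_moves:
  targets:
    - {"dx":-0.119,"dy":-0.146,"dz":0.001,"twist":0.001,"grip":0.3}
    - {"dx":-0.119,"dy":-0.146,"dz":0.001,"twist":0.001,"grip":0.3}
    - {"dx":-0.119,"dy":-0.146,"dz":0.001,"twist":0.001,"grip":0.3}
    - {"dx":-0.119,"dy":-0.146,"dz":0.001,"twist":0.001,"grip":0.3}
    - {"dx":-0.119,"dy":-0.147,"dz":0.02,"twist":0.001,"grip":0.3}
    - {"dx":-0.119,"dy":-0.148,"dz":0.05,"twist":0.001,"grip":0.3}
    - {"dx":-0.119,"dy":-0.149,"dz":0.08,"twist":0.001,"grip":0.3}
    - {"dx":-0.119,"dy":-0.149,"dz":0.08,"twist":0.001,"grip":0.3}

```text
time_s: 9.5
tool_pos: [0.5973, -0.0451, 0.0668]
tool_rot: [0.019, 1.0, 0.018, -0.006]
contact_force: [-1.4, -0.0, -4.2]
gripper_width: 0.0331
```

Run:
```python
from h import *
s=observe();print(s['contact_force'],s['gripper_width'],ang(),pose()[:3,3],s['joint_velocities'])
im,W,K=cap('side','s7')
print(pose()[:3,3])
cv2.imwrite('pics/s7z.png',cv2.resize(im[100:300,120:320,::-1],(600,600),interpolation=cv2.INTER_CUBIC))
to([0.60,-.045,.042],np.pi-.038)
```

```text
[-1.3846 -0.0249 -4.2257] 0.033146818896082036 3.103145389109079 [ 0.5973 -0.0451  0.0668] [ 0.0033 -0.0361  0.0827  0.067   0.0021  0.0014]
[ 0.5985 -0.0451  0.0698]
pos [ 0.5985 -0.0451  0.0698] a 3.1033594966380815 | move [-0.0018 -0.0008  0.0278] dist 0.027859987982442852 twist -0.00023315695171177708
```

View pics/s7z.png

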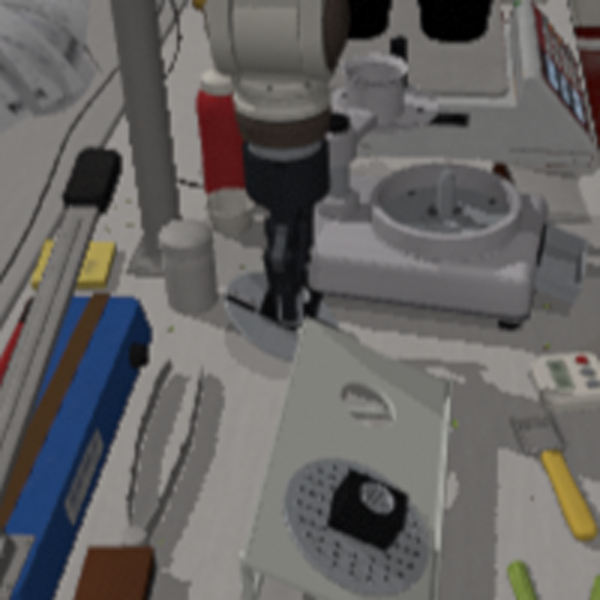

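apply_moves:
  targets:
    - {"dx":0,"dy":0,"dz":0.006,"twist":0,"grip":0.3}
    - {"dx":0,"dy":0,"dz":0.012,"twist":0,"grip":0.3}
    - {"dx":0,"dy":0,"dz":0.015,"twist":0,"grip":0.3}
    - {"dx":0,"dy":0,"dz":0.017,"twist":0,"grip":0.3}
    - {"dx":0,"dy":0,"dz":0.019,"twist":0,"grip":0.3}
    - {"dx":0,"dy":0,"dz":0.021,"twist":0,"grip":0.3}
    - {"dx":0,"dy":0,"dz":0.023,"twist":0,"grip":0.3}
    - {"dx":0,"dy":0,"dz":0.023,"twist":0,"grip":0.3}
  squeeze: 30

```text
time_s: 10.35
tool_pos: [0.6008, -0.0445, 0.0503]
tool_rot: [0.019, 1.0, 0.018, -0.001]
contact_force: [0.2, 0.3, 1.0]
gripper_width: 0.0329
```

Run:
```python
from h import *
s=observe();print(s['contact_force'],s['gripper_width'],ang(),pose()[:3,3])
im,W,K=cap('side','s8');cap('wrist','w8')
cv2.imwrite('pics/s8z.png',cv2.resize(im[150:250,150:250,::-1],(600,600),interpolation=cv2.INTER_CUBIC))
to([0.60,-.045,.042],np.pi-.038)
```

```text
[0.1688 0.3376 1.0296] 0.03288366391468847 3.103337497505734 [ 0.6008 -0.0445  0.0503]
pos [ 0.6008 -0.0444  0.0503] a 3.103427533582063 | move [ 0.0007 -0.0009  0.0083] dist 0.008363984553184102 twist -0.00016512000773039048
```

View pics/s8z.png

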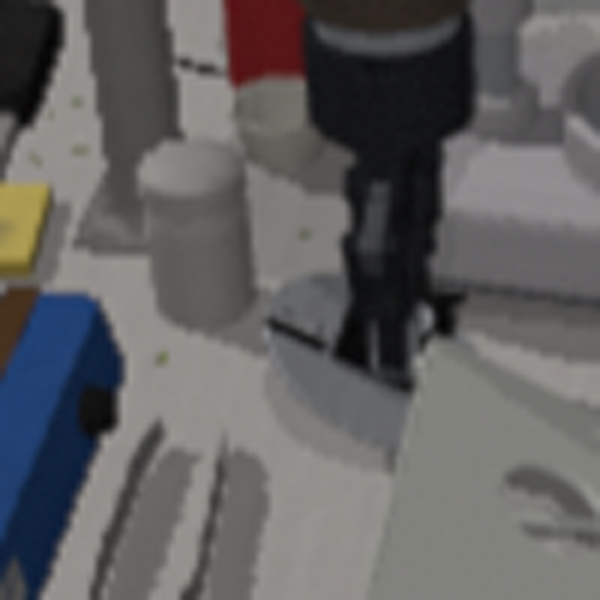

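View pics/w8.png

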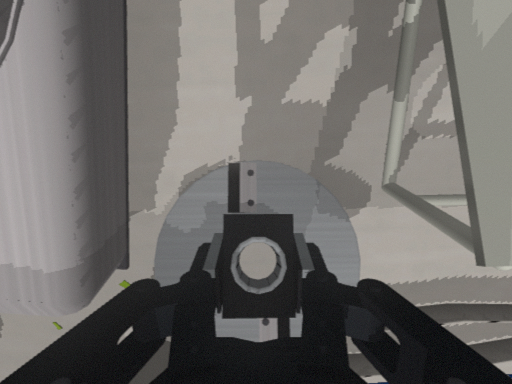

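apply_moves:
  targets:
    - {"dx":0,"dy":0,"dz":0.001,"twist":0,"grip":0.3}
    - {"dx":0,"dy":0,"dz":0.002,"twist":0,"grip":0.3}
    - {"dx":0,"dy":0,"dz":0.003,"twist":0,"grip":0.3}
    - {"dx":0,"dy":0,"dz":0.004,"twist":0,"grip":0.3}
    - {"dx":0,"dy":0,"dz":0.005,"twist":0,"grip":0.3}
    - {"dx":0,"dy":0,"dz":0.006,"twist":0,"grip":0.3}
    - {"dx":0,"dy":0,"dz":0.007,"twist":0,"grip":0.3}
    - {"dx":0,"dy":0,"dz":0.007,"twist":0,"grip":0.3}

```text
time_s: 11.25
tool_pos: [0.6043, -0.0447, 0.0467]
tool_rot: [0.019, 1.0, 0.017, 0.004]
contact_force: [8.5, -2.3, 15.8]
gripper_width: 0.0333
```

Run:
```python
from h import *
s=observe();print(s['contact_force'],s['gripper_width'],ang(),pose()[:3,3])
im,W,K=cap('side','s9');cap('wrist','w9')
cv2.imwrite('pics/s9z.png',cv2.resize(im[150:250,150:250,::-1],(600,600),interpolation=cv2.INTER_CUBIC))
```

```text
[ 8.4948 -2.258  15.8045] 0.03334440402595973 3.1035093599539385 [ 0.6043 -0.0447  0.0467]
```

View pics/s9z.png

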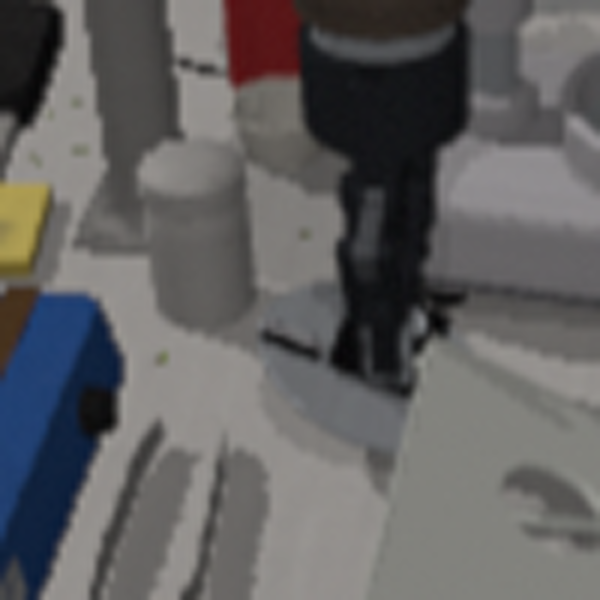

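apply_moves:
  targets:
    - {"dx":0,"dy":0,"dz":0.001,"twist":0,"grip":0.3}
    - {"dx":0,"dy":0,"dz":0.002,"twist":0,"grip":0.3}
    - {"dx":0,"dy":0,"dz":0.003,"twist":0,"grip":0.3}
    - {"dx":0,"dy":0,"dz":0.004,"twist":0,"grip":0.3}
    - {"dx":0,"dy":0,"dz":0.005,"twist":0,"grip":0.3}
    - {"dx":0,"dy":0,"dz":0.006,"twist":0,"grip":0.3}
    - {"dx":0,"dy":0,"dz":0.006,"twist":0,"grip":0.3}
    - {"dx":0,"dy":0,"dz":0.006,"twist":0,"grip":0.3}
  squeeze: 20

```text
time_s: 12.15
tool_pos: [0.6059, -0.0446, 0.0439]
tool_rot: [0.019, 1.0, 0.017, 0.006]
contact_force: [5.5, -0.1, 33.0]
gripper_width: 0.0333
```

Run:
```python
from h import *
s=observe();print(s['contact_force'],s['ft_torque'],s['gripper_width'],ang(),pose()[:3,3])
im,W,K=cap('side','s10');im2,_,_=cap('wrist','w10')
cv2.imwrite('pics/s10z.png',cv2.resize(im[150:250,150:250,::-1],(600,600),interpolation=cv2.INTER_CUBIC))
```

```text
[ 5.5034 -0.105  32.9793] [-0.3181 -0.7487  0.0437] 0.03332989622218217 3.103384735545729 [ 0.6059 -0.0446  0.0439]
```

View pics/s10z.png

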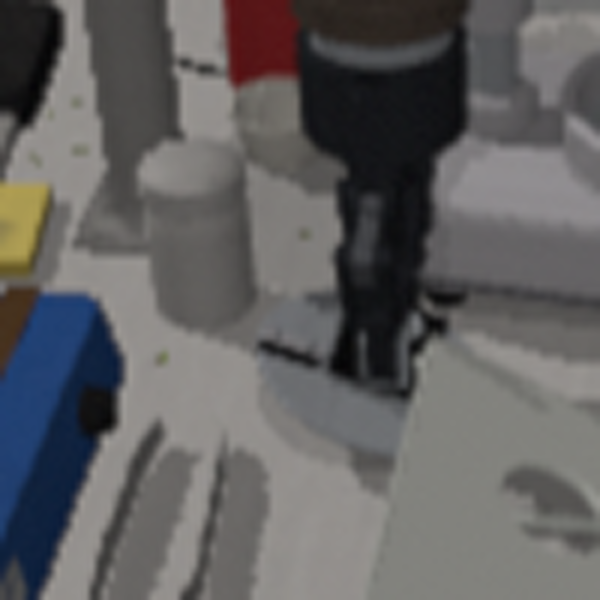

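View pics/w10.png

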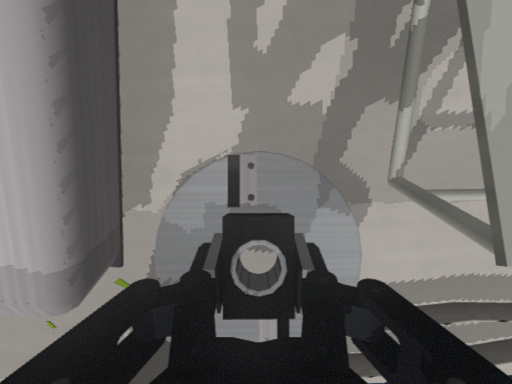

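apply_moves:
  targets:
    - {"dx":0,"dy":0,"dz":-0.002,"twist":0,"grip":0.3}
    - {"dx":0,"dy":0,"dz":-0.003,"twist":0,"grip":0.3}
    - {"dx":0,"dy":0,"dz":-0.003,"twist":0,"grip":0.5}
    - {"dx":0,"dy":0,"dz":-0.003,"twist":0,"grip":0.6}
    - {"dx":0,"dy":0,"dz":-0.003,"twist":0,"grip":0.6}
    - {"dx":0,"dy":0,"dz":-0.003,"twist":0,"grip":0.6}
    - {"dx":0,"dy":0,"dz":-0.003,"twist":0,"grip":0.6}
    - {"dx":0,"dy":0,"dz":-0.003,"twist":0,"grip":0.6}

```text
time_s: 13.05
tool_pos: [0.6003, -0.044, 0.0394]
tool_rot: [0.019, 1.0, 0.018, -0.002]
contact_force: [0.3, 0.7, 0.2]
gripper_width: 0.0514
```

Run:
```python
from h import *
s=observe();print(s['contact_force'],s['ft_torque'],s['gripper_width'],ang(),pose()[:3,3])
im,W,K=cap('side','s11');im2,W,K=cap('wrist','w11')
marks('hub_grip','wrist');marks('slicing_disc','wrist')
cv2.imwrite('pics/s11z.png',cv2.resize(im[150:250,150:250,::-1],(600,600),interpolation=cv2.INTER_CUBIC))
cv2.imwrite('pics/w11z.png',cv2.resize(im2[130:370,100:420,::-1],(800,600),interpolation=cv2.INTER_CUBIC))
```

```text
[0.2608 0.7169 0.1816] [-0.0537  0.0123 -0.0005] 0.051388298628343265 3.103477803929083 [ 0.6003 -0.044   0.0394]
hub_grip wrist [ 0.6194 -0.0435  0.0333] 0.7
slicing_disc wrist [ 0.615  -0.0465 -0.001 ] 0.72
```

View pics/s11z.png

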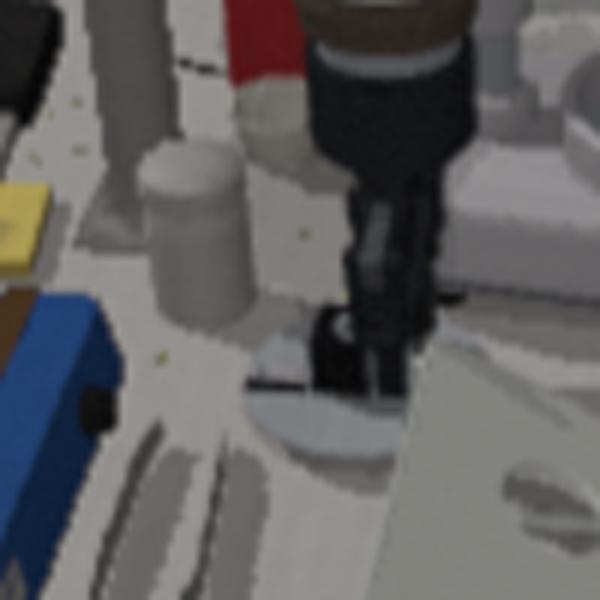

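View pics/w11z.png

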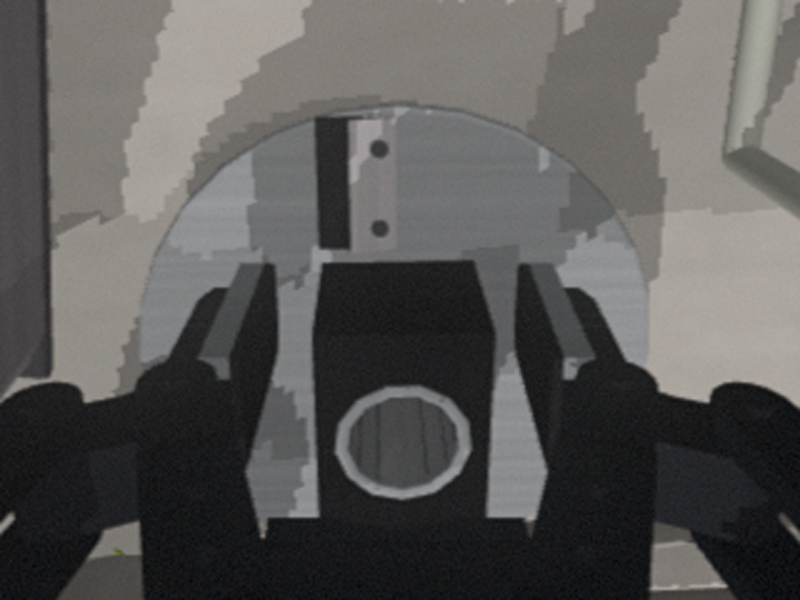

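Run:
```python
from h import *
d=np.load('pics/w11.npz');W,K=d['W'],d['K']
f=lambda u,v:((u+.5)/2.5-.5+100,(v+.5)/2.5-.5+130)
print(ray(W,K,f(403,442),.048))
# block top back edge midpoint? front edge z=.048 corners (313,325),(497,325): 
a=ray(W,K,f(313,333),.048);b=ray(W,K,f(496,333),.048);print(a,b,np.linalg.norm(a-b),(a+b)/2, np.arctan2((b-a)[1],(b-a)[0]))
# disc rim front point
print(ray(W,K,f(400,105),.016))
p=ray(W,K,f(403,442),.048)
to([p[0],p[1],.041],np.pi-.038)
```

```text
[ 0.6186 -0.0436  0.048 ]
[ 0.5932 -0.0593  0.048 ] [ 0.5953 -0.0254  0.048 ] 0.03397726693194524 [ 0.5943 -0.0423  0.048 ] 1.5105445037193668
[ 0.5588 -0.0407  0.016 ]
pos [ 0.6004 -0.0441  0.0397] a 3.103415252047522 | move [-0.0181  0.0012 -0.0013] dist 0.018232362823095344 twist -0.0001774015422713049
```

apply_moves:
  targets:
    - {"dx":-0.018,"dy":0.001,"dz":-0.001,"twist":0,"grip":0.6}
    - {"dx":-0.018,"dy":0.001,"dz":-0.001,"twist":0,"grip":0.6}
    - {"dx":-0.018,"dy":0.001,"dz":-0.001,"twist":0,"grip":0.6}
    - {"dx":-0.018,"dy":0.001,"dz":-0.001,"twist":0,"grip":0.3}
    - {"dx":-0.018,"dy":0.001,"dz":-0.001,"twist":0,"grip":0.3}
    - {"dx":-0.018,"dy":0.001,"dz":-0.001,"twist":0,"grip":0.3}
    - {"dx":-0.018,"dy":0.001,"dz":-0.001,"twist":0,"grip":0.3}
    - {"dx":-0.018,"dy":0.001,"dz":-0.001,"twist":0,"grip":0.3}
  squeeze: 60

```text
time_s: 14.05
tool_pos: [0.6182, -0.0439, 0.0409]
tool_rot: [0.019, 1.0, 0.018, -0.001]
contact_force: [-1.8, 0.7, 3.8]
gripper_width: 0.0329
```

Run:
```python
from h import *
s=observe();print(s['contact_force'],s['gripper_width'],ang(),pose()[:3,3])
im2,W,K=cap('wrist','w12')
cv2.imwrite('pics/w12z.png',cv2.resize(im2[130:370,100:420,::-1],(800,600),interpolation=cv2.INTER_CUBIC))
to([.62,-.05,.165],np.pi-.038)
```

```text
[-1.7979  0.6769  3.7748] 0.032903283349664865 3.1033186024775596 [ 0.6182 -0.0439  0.0409]
pos [ 0.6182 -0.0439  0.0409] a 3.1032471293653034 | move [-0.0016 -0.0016 -0.1242] dist 0.12421957667416109 twist -0.0003455242244898571
```

View pics/w12z.png

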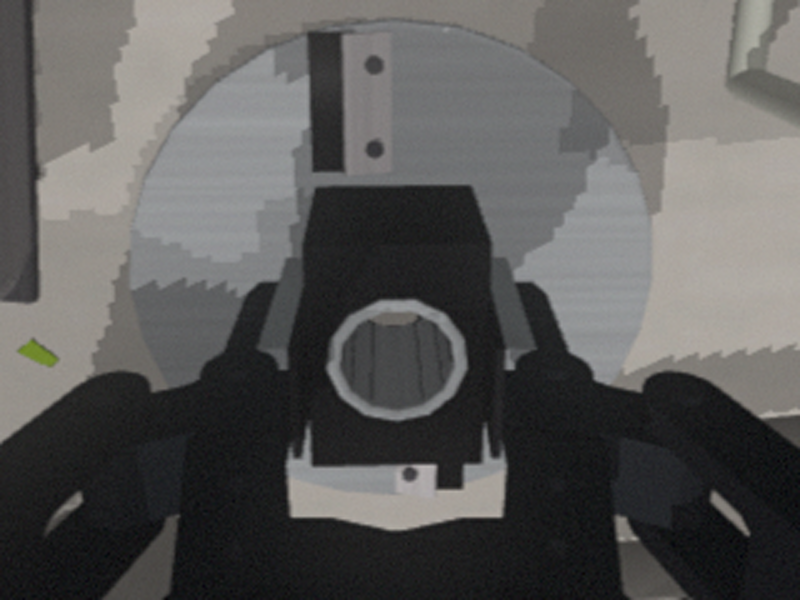

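apply_moves:
  targets:
    - {"dx":0,"dy":0,"dz":-0.01,"twist":0,"grip":0.3}
    - {"dx":0,"dy":-0.001,"dz":-0.03,"twist":0,"grip":0.3}
    - {"dx":0,"dy":-0.002,"dz":-0.06,"twist":0,"grip":0.3}
    - {"dx":0,"dy":-0.004,"dz":-0.1,"twist":0,"grip":0.3}
    - {"dx":0,"dy":-0.005,"dz":-0.14,"twist":0,"grip":0.3}
    - {"dx":0,"dy":-0.006,"dz":-0.17,"twist":0,"grip":0.3}
    - {"dx":0.04,"dy":-0.02,"dz":-0.17,"twist":0,"grip":0.3}
    - {"dx":0.08,"dy":-0.02,"dz":-0.17,"twist":0,"grip":0.3}

```text
time_s: 14.9
tool_pos: [0.5381, -0.0676, 0.2104]
tool_rot: [0.019, 1.0, 0.018, -0.001]
contact_force: [-0.0, 0.5, -3.0]
gripper_width: 0.0332
```

Run:
```python
from h import *
s=observe();print(s['contact_force'],s['gripper_width'],ang(),pose()[:3,3])
im,W,K=cap('side','s13');im2,W,K=cap('wrist','w13')
cv2.imwrite('pics/s13z.png',cv2.resize(im[60:260,140:340,::-1],(600,600),interpolation=cv2.INTER_CUBIC))
cv2.imwrite('pics/w13z.png',cv2.resize(im2[130:370,100:420,::-1],(800,600),interpolation=cv2.INTER_CUBIC))
to([.4575,-.1818,.21],np.pi+.146)
```

```text
[-0.0219  0.5358 -3.0215] 0.033153540841782944 3.1029971960570104 [ 0.5381 -0.0676  0.2104]
pos [ 0.534  -0.0667  0.2102] a 3.1027139767577414 | move [ 0.072  -0.1179 -0.0037] dist 0.1381827791558365 twist -0.1848786768320516
```

View pics/s13z.png

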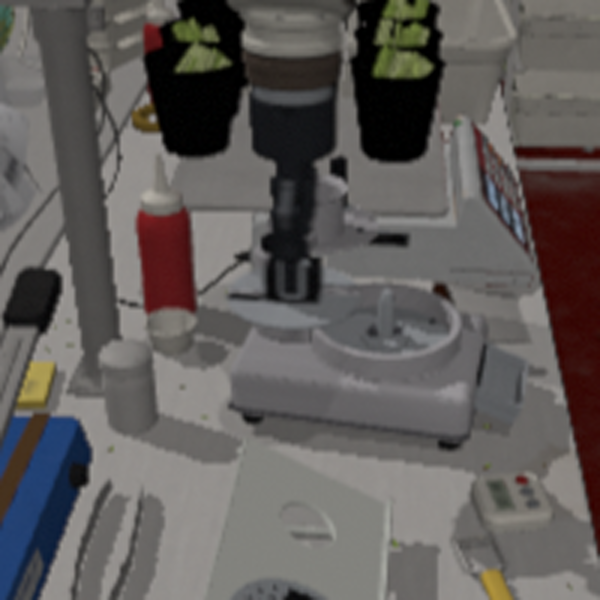

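View pics/w13z.png

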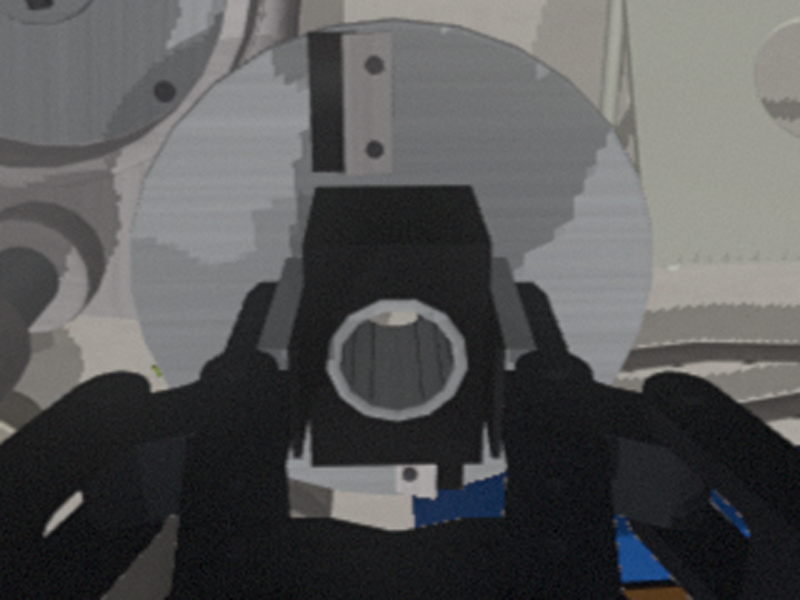

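Run:
```python
from h import *
i=camera_info('wrist');K=i['mtx'];T=i['mount']
u=np.array([ (398.5)/2.5-.5+100,(360.5)/2.5-.5+130,1]);r=T[:3,:3]@np.linalg.solve(K,u);o=T[:3,3]
# bore top plane at tool z = -(.048-.0409) -> -.0071
p=o+r*((-.0071-o[2])/r[2]);print('bore top in tool',p)
np.save('bt.npy',p)
a=np.pi+.146
z=pose()[:3,2]; y=np.array([np.sin(a),-np.cos(a),0]);y-=z*(y@z);y/=np.linalg.norm(y);x=np.cross(y,z);Rn=np.c_[x,y,z]
mid=p+np.array([0,0,.020]) # body z ~28mm point, on axis
S=np.array([.4575,-.1818,0])
for ztcp in (.19,.121):
    tcp=S-Rn@mid; print(tcp[:2]); to([tcp[0],tcp[1],ztcp],a)
```

```text
bore top in tool [-0.0005  0.0005 -0.0071]
[ 0.4571 -0.1829]
pos [ 0.534  -0.0667  0.2102] a 3.1027139767577414 | move [ 0.0722 -0.1197  0.0163] dist 0.14073722807464736 twist -0.1848786768320516
[ 0.4571 -0.1829]
pos [ 0.534  -0.0667  0.2102] a 3.1027139767577414 | move [ 0.0718 -0.1222  0.0852] dist 0.165379651178149 twist -0.1848786768320516
```

apply_moves:
  targets:
    - {"dx":0.03,"dy":0,"dz":0,"twist":-0.05,"grip":0.3}
    - {"dx":0.06,"dy":-0.01,"dz":0,"twist":-0.1,"grip":0.3}
    - {"dx":0.072,"dy":-0.04,"dz":0,"twist":-0.15,"grip":0.3}
    - {"dx":0.072,"dy":-0.07,"dz":0,"twist":-0.185,"grip":0.3}
    - {"dx":0.072,"dy":-0.1,"dz":0,"twist":-0.185,"grip":0.3}
    - {"dx":0.072,"dy":-0.119,"dz":0.005,"twist":-0.185,"grip":0.3}
    - {"dx":0.072,"dy":-0.119,"dz":0.01,"twist":-0.185,"grip":0.3}
    - {"dx":0.072,"dy":-0.119,"dz":0.01,"twist":-0.185,"grip":0.3}

```text
time_s: 15.8
tool_pos: [0.4613, -0.1824, 0.1953]
tool_rot: [-0.073, 0.997, 0.019, -0.0]
contact_force: [0.5, 0.7, -3.5]
gripper_width: 0.0329
```

Run:
```python
from h import *
im2,W,K=cap('wrist','w14');im,_,_=cap('side','s14')
s=observe();print(s['contact_force'],s['gripper_width'],ang(),pose()[:3,3])
print(proj(W,K,[.4575,-.1818,.131]))
cv2.imwrite('pics/w14z.png',cv2.resize(im2[200:320,180:340,::-1],(800,600),interpolation=cv2.INTER_CUBIC))
cv2.imwrite('pics/s14z.png',cv2.resize(im[80:230,190:340,::-1],(600,600),interpolation=cv2.INTER_CUBIC))
to([.4571,-.1829,.185],np.pi+.146)
to([.4571,-.1829,.121],np.pi+.146)
```

```text
[ 0.1942 -0.2795 -3.5803] 0.033271946496559436 -2.9942920472381704 [ 0.4616 -0.1818  0.1961]
[256.0374 209.2876]
pos [ 0.4616 -0.1818  0.1961] a -2.9942920472381704 | move [ 0.0047 -0.0008  0.0111] dist 0.012063273756468202 twist 0.0013006063516227684
pos [ 0.4616 -0.1818  0.1961] a -2.9942920472381704 | move [ 0.0049 -0.0031  0.0751] dist 0.07528010349911202 twist 0.0013006063516227684
```

View pics/w14z.png

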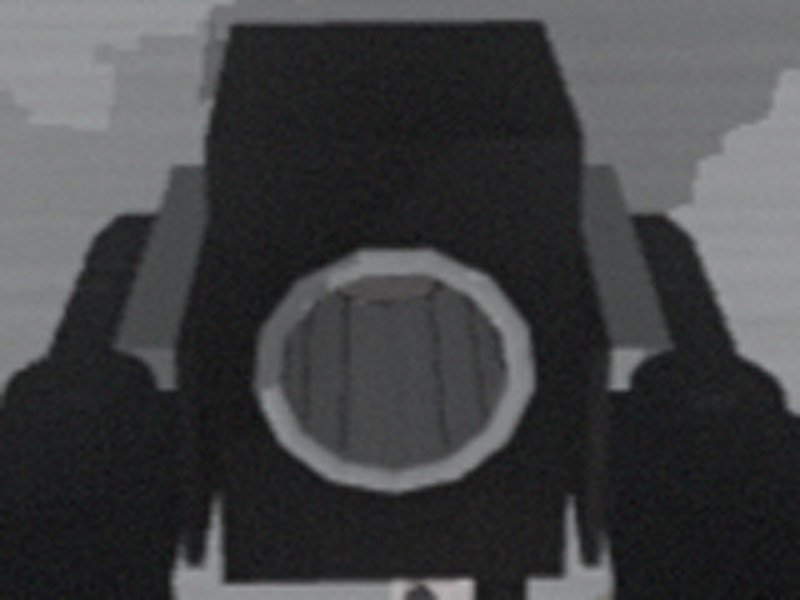

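View pics/s14z.png

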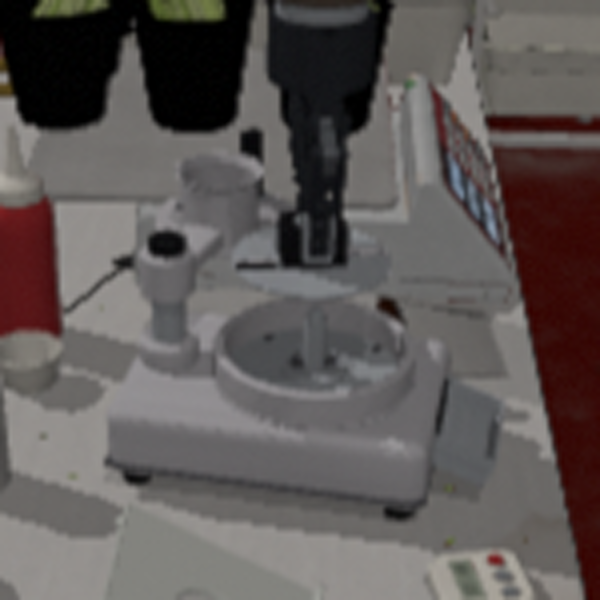

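apply_moves:
  targets:
    - {"dx":0.0047,"dy":-0.001,"dz":0.0,"twist":0.001,"grip":0.3}
    - {"dx":0.0047,"dy":-0.001,"dz":0.005,"twist":0.001,"grip":0.3}
    - {"dx":0.0047,"dy":-0.001,"dz":0.008,"twist":0.001,"grip":0.3}
    - {"dx":0.0047,"dy":-0.001,"dz":0.01,"twist":0.001,"grip":0.3}
    - {"dx":0.0047,"dy":-0.001,"dz":0.01,"twist":0.001,"grip":0.3}
    - {"dx":0.0047,"dy":-0.001,"dz":0.01,"twist":0.001,"grip":0.3}
    - {"dx":0.0047,"dy":-0.001,"dz":0.01,"twist":0.001,"grip":0.3}
    - {"dx":0.0047,"dy":-0.001,"dz":0.01,"twist":0.001,"grip":0.3}

```text
time_s: 16.7
tool_pos: [0.4571, -0.1839, 0.1862]
tool_rot: [-0.073, 0.997, 0.018, 0.0]
contact_force: [-0.4, 0.2, -3.6]
gripper_width: 0.0329
```

Run:
```python
from h import *
to([.4571,-.1829,.165],np.pi+.146)
to([.4571,-.1829,.140],np.pi+.146)
to([.4571,-.1829,.121],np.pi+.146)
```

```text
pos [ 0.4571 -0.1839  0.1862] a -2.995884258025377 | move [-0.0001  0.0002  0.0212] dist 0.021173962332401413 twist -0.0002916044355831815
pos [ 0.4571 -0.1839  0.1862] a -2.995884258025377 | move [-0.     -0.0007  0.0462] dist 0.04616187666655416 twist -0.0002916044355831815
pos [ 0.4571 -0.1839  0.1862] a -2.995884258025377 | move [ 0.0001 -0.0014  0.0651] dist 0.06515889280471665 twist -0.0002916044355831815
```

apply_moves:
  targets:
    - {"dx":0,"dy":0,"dz":0.006,"twist":0,"grip":0.3}
    - {"dx":0,"dy":0,"dz":0.012,"twist":0,"grip":0.3}
    - {"dx":0,"dy":0,"dz":0.017,"twist":0,"grip":0.3}
    - {"dx":0,"dy":0,"dz":0.022,"twist":0,"grip":0.3}
    - {"dx":0,"dy":0,"dz":0.027,"twist":0,"grip":0.3}
    - {"dx":0,"dy":-0.0003,"dz":0.031,"twist":0,"grip":0.3}
    - {"dx":0,"dy":-0.0005,"dz":0.035,"twist":0,"grip":0.3}
    - {"dx":0,"dy":-0.0005,"dz":0.035,"twist":0,"grip":0.3}

```text
time_s: 17.5
tool_pos: [0.4568, -0.183, 0.1505]
tool_rot: [-0.073, 0.997, 0.018, 0.0]
contact_force: [-0.5, 1.1, -3.6]
gripper_width: 0.0329
```

Run:
```python
from h import *
im2,W,K=cap('wrist','w15')
s=observe();print(s['contact_force'],s['ft_torque'])
cv2.imwrite('pics/w15z.png',cv2.resize(im2[200:320,180:340,::-1],(800,600),interpolation=cv2.INTER_CUBIC))
to([.4571,-.1829,.121],np.pi+.146)
```

```text
[ 0.7432  0.7493 -4.6812] [-0.1175  0.0048  0.0196]
pos [ 0.4569 -0.183   0.1508] a -2.995911522754293 | move [-0.0001 -0.001   0.0298] dist 0.02984700723674746 twist -0.0003188691645004127
```

View pics/w15z.png

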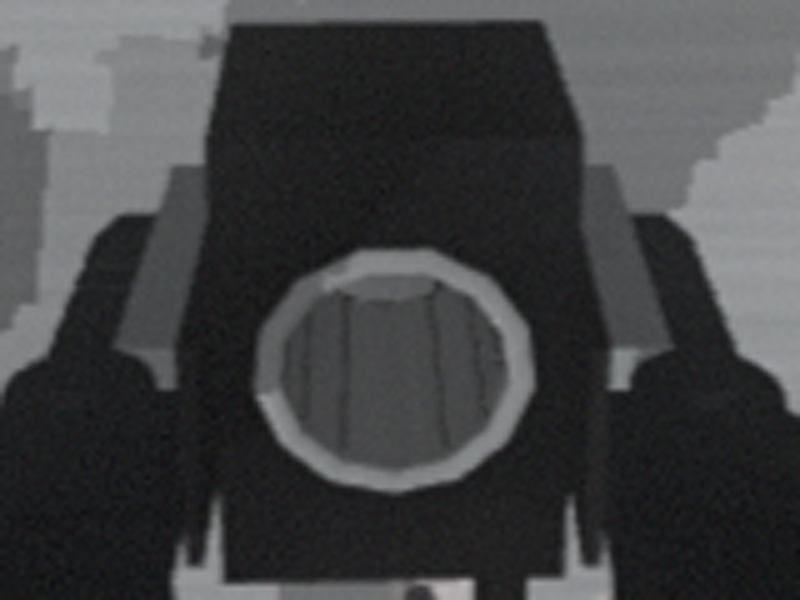

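apply_moves:
  targets:
    - {"dx":0,"dy":0,"dz":0.005,"twist":0,"grip":0.3}
    - {"dx":0,"dy":0,"dz":0.01,"twist":0,"grip":0.3}
    - {"dx":0,"dy":-0.0005,"dz":0.014,"twist":0,"grip":0.3}
    - {"dx":0,"dy":-0.0005,"dz":0.018,"twist":0,"grip":0.3}
    - {"dx":0,"dy":-0.001,"dz":0.022,"twist":0,"grip":0.3}
    - {"dx":0,"dy":-0.001,"dz":0.025,"twist":0,"grip":0.3}
    - {"dx":0,"dy":-0.001,"dz":0.027,"twist":0,"grip":0.3}
    - {"dx":0,"dy":-0.001,"dz":0.027,"twist":0,"grip":0.3}

```text
time_s: 18.35
tool_pos: [0.457, -0.1831, 0.1238]
tool_rot: [-0.073, 0.997, 0.018, 0.0]
contact_force: [0.4, -0.2, -2.9]
gripper_width: 0.0329
```

Run:
```python
from h import *
im2,W,K=cap('wrist','w16')
s=observe();print(s['contact_force'],s['ft_torque'])
cv2.imwrite('pics/w16z.png',cv2.resize(im2[200:320,180:340,::-1],(800,600),interpolation=cv2.INTER_CUBIC))
to([.4571,-.1829,.121],np.pi+.146)
```

```text
[ 0.7356  0.1572 -3.34  ] [-0.0413  0.0198 -0.0185]
pos [ 0.4571 -0.1831  0.124 ] a -2.9958560667537406 | move [-0.      0.0001  0.003 ] dist 0.003000557325471445 twist -0.0002634131639478454
```

View pics/w16z.png

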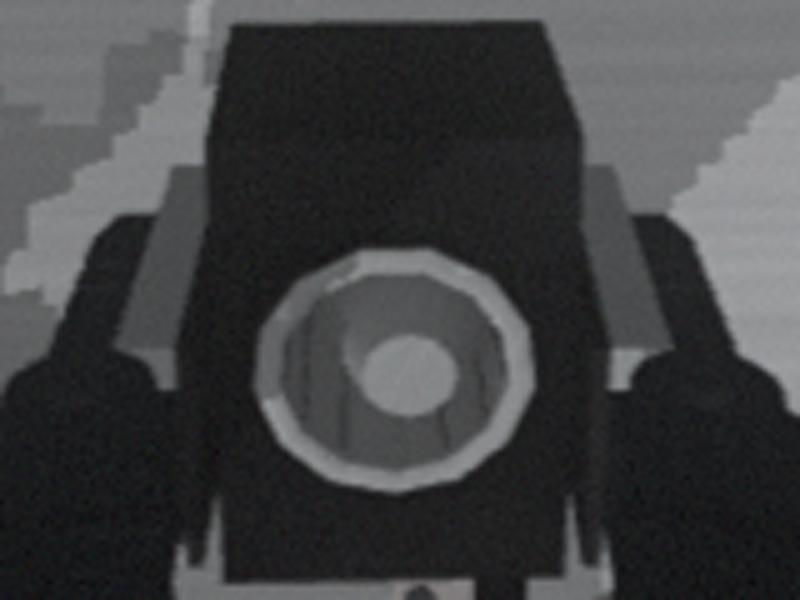

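apply_moves:
  targets:
    - {"dx":0,"dy":0,"dz":0.0015,"twist":0,"grip":0.3}
    - {"dx":0,"dy":0,"dz":0.003,"twist":0,"grip":0.3}
    - {"dx":0,"dy":0,"dz":0.003,"twist":0,"grip":0.5}
    - {"dx":0,"dy":0,"dz":0.003,"twist":0,"grip":0.6}
    - {"dx":0,"dy":0,"dz":0.003,"twist":0,"grip":0.6}
    - {"dx":0,"dy":0,"dz":0.003,"twist":0,"grip":0.6}
    - {"dx":0,"dy":0,"dz":-0.02,"twist":0,"grip":0.6}
    - {"dx":0,"dy":0,"dz":-0.04,"twist":0,"grip":0.6}

```text
time_s: 19.2
tool_pos: [0.457, -0.1845, 0.1645]
tool_rot: [-0.073, 0.997, 0.018, 0.0]
contact_force: [0.7, 0.1, -1.2]
gripper_width: 0.0513
```

Run:
```python
from h import *
im2,W,K=cap('wrist','w17');im,_,_=cap('side','s17')
marks('slicing_disc','side');marks('head_grip','side')
s=observe();print(s['contact_force'],pose()[:3,3],s['time_s'])
cv2.imwrite('pics/w17z.png',cv2.resize(im2[130:370,100:420,::-1],(800,600),interpolation=cv2.INTER_CUBIC))
cv2.imwrite('pics/s17z.png',cv2.resize(im[80:230,190:340,::-1],(600,600),interpolation=cv2.INTER_CUBIC))
```

```text
slicing_disc side [ 0.4614 -0.1782  0.075 ] 0.68
head_grip side [ 0.5129 -0.3465  0.2024] 0.9
[ 0.8095 -0.5279 -0.6173] [ 0.4574 -0.1846  0.1641] 19.4
```

View pics/w17z.png

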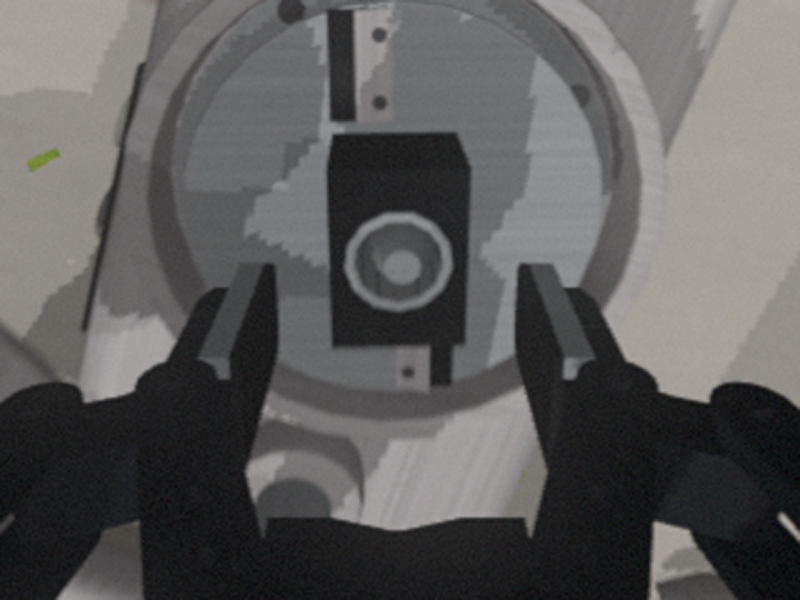

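View pics/s17z.png

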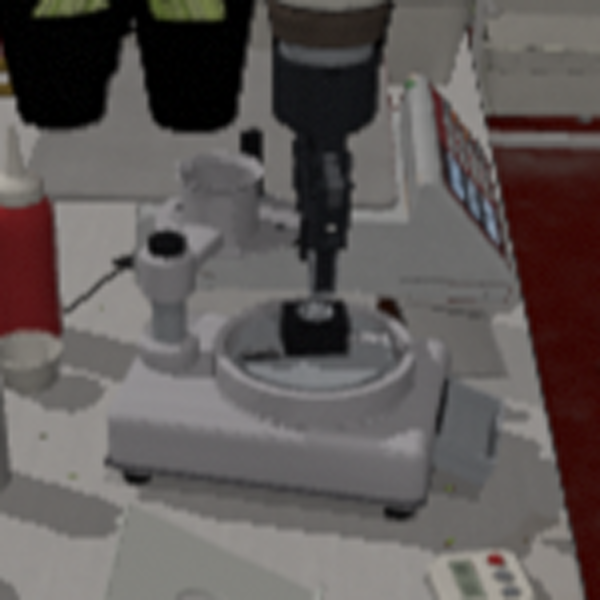

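Run:
```python
from h import *
i=camera_info('top');W,K=i['world_to_cam'],i['mtx']
for z in (.05,.1,.15): print('scale',z,ray(W,K,(433,165),z),ray(W,K,(440,115),z))
# hub height check from w17: width of front top edge
d=np.load('pics/w17.npz');W,K=d['W'],d['K'];f=lambda u,v:((u+.5)/2.5-.5+100,(v+.5)/2.5-.5+130)
for z in (.125,.128,.131,.137):
  a=ray(W,K,f(330,168),z);b=ray(W,K,f(470,168),z);l=ray(W,K,f(398.5,262),z);print(z,np.linalg.norm(a-b),'bore',l)
print('tip',ray(W,K,f(402,265),.131))
to([.517,-.349,.27],1.226)
im2,W,K=cap('top','t18')
marks('head_grip','top');marks('slicing_disc','top')
```

```text
scale 0.05 [ 0.6053 -0.4179  0.05  ] [ 0.7379 -0.4399  0.05  ]
scale 0.1 [ 0.5973 -0.3935  0.1   ] [ 0.7228 -0.4143  0.1   ]
scale 0.15 [ 0.5893 -0.3691  0.15  ] [ 0.7077 -0.3887  0.15  ]
0.125 0.033828074200360485 bore [ 0.4601 -0.1817  0.125 ]
0.128 0.03321540739195997 bore [ 0.4586 -0.182   0.128 ]
0.131 0.032602740583559504 bore [ 0.4571 -0.1823  0.131 ]
0.137 0.031377406966758496 bore [ 0.4542 -0.183   0.137 ]
tip [ 0.4578 -0.1814  0.131 ]
pos [ 0.4574 -0.1846  0.1641] a -2.995899995815155 | move [-0.0355 -0.1674 -0.1117] dist 0.20440013518121447 twist 2.061285311364431
head_grip top [0.5224 0.1706 0.0043] 0.22
slicing_disc top [ 0.4566 -0.1844  0.082 ] 0.82
```

apply_moves:
  targets:
    - {"dx":0,"dy":0,"dz":-0.04,"twist":0.1,"grip":0.6}
    - {"dx":0,"dy":0,"dz":-0.08,"twist":0.25,"grip":0.6}
    - {"dx":0,"dy":0,"dz":-0.112,"twist":0.4,"grip":0.6}
    - {"dx":-0.008,"dy":-0.04,"dz":-0.112,"twist":0.55,"grip":0.6}
    - {"dx":-0.016,"dy":-0.08,"dz":-0.112,"twist":0.7,"grip":0.6}
    - {"dx":-0.024,"dy":-0.12,"dz":-0.112,"twist":0.85,"grip":0.6}
    - {"dx":-0.03,"dy":-0.145,"dz":-0.112,"twist":1.0,"grip":0.6}
    - {"dx":-0.03,"dy":-0.145,"dz":-0.112,"twist":1.15,"grip":0.6}

```text
time_s: 20.35
tool_pos: [0.5085, -0.3302, 0.268]
tool_rot: [0.485, 0.874, 0.015, -0.011]
contact_force: [0.2, -0.2, -0.4]
gripper_width: 0.0512
```

Run:
```python
from h import *
s=observe();print(s['joint_positions'],s['contact_force'])
im2,W,K=cap('wrist','w19');im,_,_=cap('side','s19');marks('head_grip','side')
print(proj(W,K,[.517,-.349,.201]))
to([.517,-.349,.26],1.226)
```

```text
[-0.5885  0.2628  0.415   1.7477  0.0284  0.4238] [ 0.2251 -0.1694 -0.3851]
head_grip side [ 0.4599 -0.1838  0.0762] 0.61
head_grip side [ 0.5135 -0.3461  0.201 ] 0.57
[253.6068 241.6706]
pos [ 0.508  -0.3276  0.2698] a 2.1405172596877486 | move [-0.0232 -0.0041  0.009 ] dist 0.02518209103598746 twist 0.9145172596877487
```

View pics/w19.png

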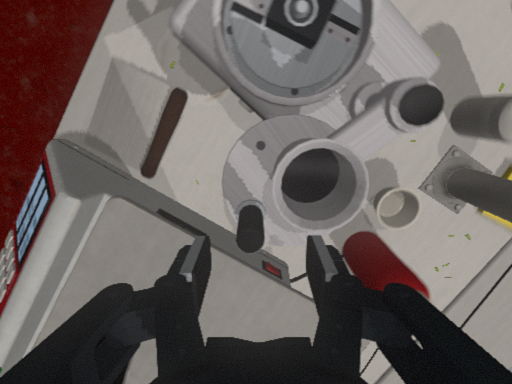

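View pics/s19.png

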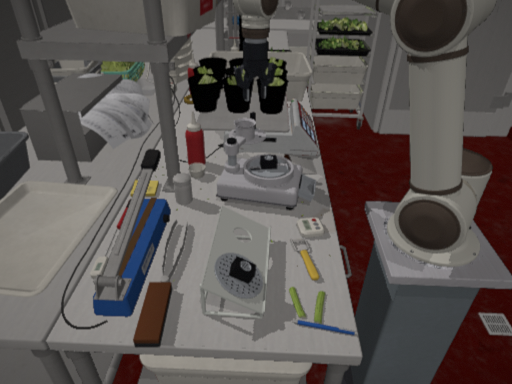

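Run:
```python
from h import *
d=np.load('pics/w19.npz');W,K=d['W'],d['K']
g=ray(W,K,(250,243),.201);print('grip',g)
H=np.array([.5712,-.1991]);v=g[:2]-H;print(np.linalg.norm(v),np.arctan2(v[1],v[0]))
i=camera_info('top')
print('bottle base',ray(i['world_to_cam'],i['mtx'],(405,122),.05),'tip',ray(i['world_to_cam'],i['mtx'],(428,107),.2))
u=v/np.linalg.norm(v);t=H+.163*u
to([t[0],t[1],.25],np.arctan2(v[1],v[0])+np.pi)
to([t[0],t[1],.185],np.arctan2(v[1],v[0])+np.pi)
```

```text
grip [ 0.5153 -0.3513  0.201 ]
0.16214796647766117 -1.9227965383628194
bottle base [ 0.7183 -0.3476  0.05  ] tip [ 0.7103 -0.3372  0.2   ]
pos [ 0.508  -0.3276  0.2698] a 2.1405172596877486 | move [-0.025  -0.0076  0.0189] dist 0.03226681686863908 twist 0.9217211444607747
pos [ 0.508  -0.3276  0.2698] a 2.1405172596877486 | move [-0.0272 -0.0087  0.0838] dist 0.08856762386123904 twist 0.9217211444607747
```

apply_moves:
  targets:
    - {"dx":-0.025,"dy":-0.0076,"dz":0.01,"twist":0.15,"grip":0.5}
    - {"dx":-0.025,"dy":-0.0076,"dz":0.01,"twist":0.3,"grip":0.5}
    - {"dx":-0.025,"dy":-0.0076,"dz":0.01,"twist":0.45,"grip":0.5}
    - {"dx":-0.025,"dy":-0.0076,"dz":0.01,"twist":0.6,"grip":0.5}
    - {"dx":-0.025,"dy":-0.0076,"dz":0.01,"twist":0.75,"grip":0.5}
    - {"dx":-0.025,"dy":-0.0076,"dz":0.01,"twist":0.9,"grip":0.5}
    - {"dx":-0.025,"dy":-0.0076,"dz":0.01,"twist":0.92,"grip":0.5}
    - {"dx":-0.025,"dy":-0.0076,"dz":0.01,"twist":0.92,"grip":0.5}

```text
time_s: 21.3
tool_pos: [0.5151, -0.3518, 0.2601]
tool_rot: [0.818, 0.574, 0.01, -0.015]
contact_force: [0.6, -0.1, 0.2]
gripper_width: 0.0427
```

Run:
```python
from h import *
s=observe();print(s['joint_positions'],s['contact_force'],s['gripper_width'])
im2,W,K=cap('wrist','w20')
marks('head_grip','wrist')
cv2.imwrite('pics/w20z.png',cv2.resize(im2[130:370,100:420,::-1],(800,600),interpolation=cv2.INTER_CUBIC))
a=-1.9228+np.pi
H=np.array([.5712,-.1991]);t=H-.163*np.array([np.cos(a),np.sin(a)])
to([t[0],t[1],.25],a)
to([t[0],t[1],.185],a)
```

```text
[-0.6114  0.3015  0.4473  1.7386  0.0283  1.3062] [ 0.6216 -0.1423  0.1845] 0.04266547823197663
head_grip wrist [ 0.5142 -0.3477  0.2005] 0.87
pos [ 0.5151 -0.3521  0.2601] a 1.2222361670843442 | move [-0.0004  0.      0.0101] dist 0.010062972600059327 twist 0.003443513494551187
pos [ 0.5151 -0.3521  0.2601] a 1.2222361670843442 | move [-0.0025  0.001   0.075 ] dist 0.07506241358467204 twist 0.003443513494551187
```

View pics/w20z.png

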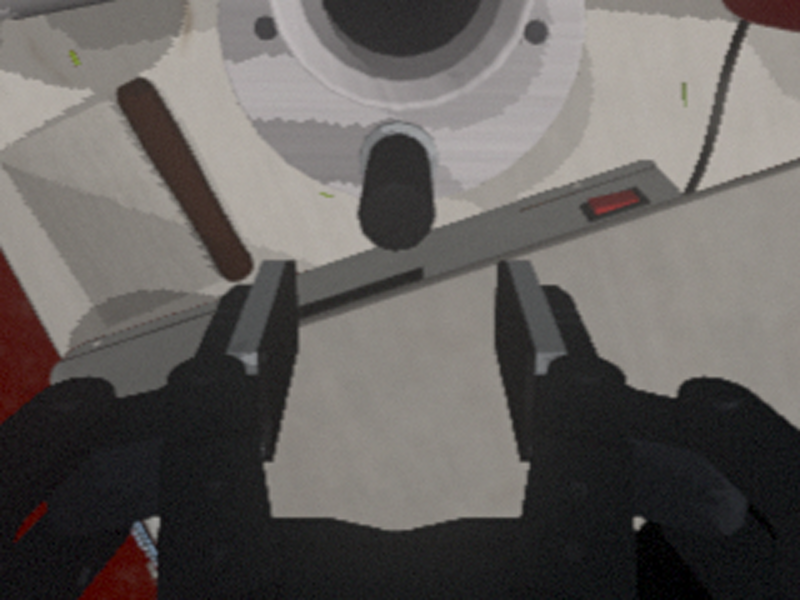

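Run:
```python
from h import *
A=[]
for n,px in (('w19',(272,268)),('w20',(345.3,211.3))):
    d=np.load(f'pics/{n}.npz');A.append((d['K']@d['W'][:3],np.array(px,float)))
X=cv2.triangulatePoints(A[0][0],A[1][0],A[0][1],A[1][1]);print('switch',(X[:3]/X[3]).T)
A[0]=(A[0][0],np.array((250,243.)));A[1]=(A[1][0],np.array([100+397/2.5,130+208/2.5]))
X=cv2.triangulatePoints(A[0][0],A[1][0],A[0][1],A[1][1]);print('griptop?',(X[:3]/X[3]).T)
```

```text
switch [[ 0.5954 -0.4301  0.0553]]
griptop? [[ 0.5153 -0.3491  0.2018]]
```

apply_moves:
  targets:
    - {"dx":-0.002,"dy":0.001,"dz":0.025,"twist":0.003,"grip":0.5}
    - {"dx":-0.002,"dy":0.001,"dz":0.05,"twist":0.003,"grip":0.5}
    - {"dx":-0.002,"dy":0.001,"dz":0.06,"twist":0.003,"grip":0.5}
    - {"dx":-0.002,"dy":0.001,"dz":0.073,"twist":0.003,"grip":0.5}
    - {"dx":-0.002,"dy":0.001,"dz":0.073,"twist":0.003,"grip":0.45}
    - {"dx":-0.002,"dy":0.001,"dz":0.073,"twist":0.003,"grip":0.4}
    - {"dx":-0.002,"dy":0.001,"dz":0.073,"twist":0.003,"grip":0.34}
    - {"dx":-0.002,"dy":0.001,"dz":0.073,"twist":0.003,"grip":0.34}

```text
time_s: 22.2
tool_pos: [0.5155, -0.3522, 0.1879]
tool_rot: [0.821, 0.571, 0.01, -0.015]
contact_force: [0.2, 0.0, -0.7]
gripper_width: 0.0291
```

Run:
```python
from h import *
s=observe();print(s['joint_positions'],s['contact_force'],s['gripper_width'])
im2,W,K=cap('wrist','w21')
cv2.imwrite('pics/w21z.png',cv2.resize(im2[130:370,100:420,::-1],(800,600),interpolation=cv2.INTER_CUBIC))
M=pose();a0=ang();H=np.array([.5712,-.1991,M[2,3]])
v=M[:3,3]-H;print('r',np.linalg.norm(v),np.arctan2(v[1],v[0])+np.pi,a0)
# arc rows: swing th per row
def rows(ths,r=.163):
    for th in ths:
        c=np.arctan2(v[1],v[0])-th
        p=H+r*np.array([np.cos(c),np.sin(c),0]);d=M[:3,:3].T@(p-M[:3,3]);print(round(th,3),d)
rows(np.arange(1,9)*.085)
```

```text
[-0.6114  0.2748  0.274   1.5907  0.0282  1.3153] [ 0.2223  0.0292 -0.6794] 0.029064645460482576
r 0.16287975082568085 1.2215669564662328 1.2142576775342475
0.085 [ 0.0004 -0.0138  0.0002]
0.17 [ 0.002  -0.0276  0.0004]
0.255 [ 0.0048 -0.0411  0.0007]
0.34 [ 0.0088 -0.0544  0.001 ]
0.425 [ 0.0139 -0.0673  0.0013]
0.51 [ 0.02   -0.0797  0.0017]
0.595 [ 0.0272 -0.0915  0.0021]
0.68 [ 0.0354 -0.1027  0.0025]
```

View pics/w21z.png

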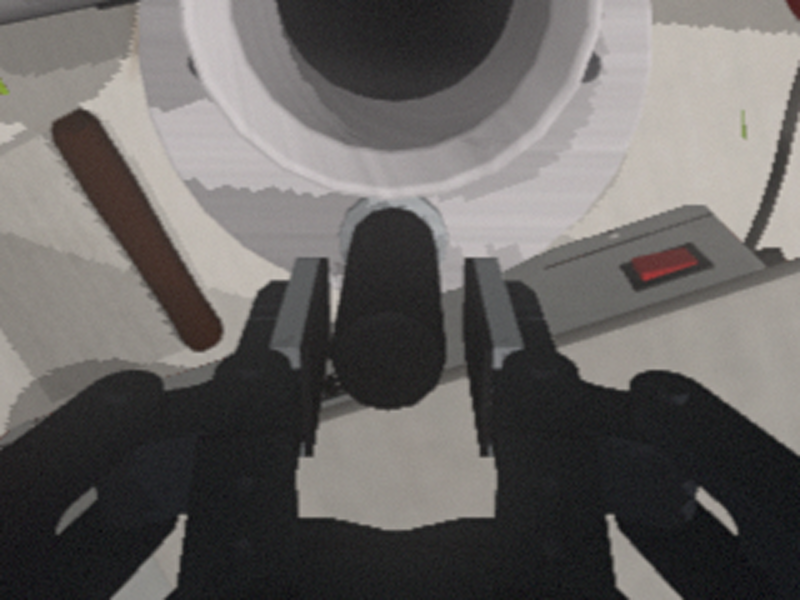

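apply_moves:
  targets:
    - {"dx":0.0004,"dy":-0.014,"dz":0,"twist":0.085,"grip":0.34}
    - {"dx":0.002,"dy":-0.0275,"dz":0.0004,"twist":0.17,"grip":0.34}
    - {"dx":0.0048,"dy":-0.041,"dz":0.0007,"twist":0.255,"grip":0.34}
    - {"dx":0.0088,"dy":-0.0545,"dz":0.001,"twist":0.34,"grip":0.34}
    - {"dx":0.014,"dy":-0.0675,"dz":0.0013,"twist":0.425,"grip":0.34}
    - {"dx":0.02,"dy":-0.08,"dz":0.0017,"twist":0.51,"grip":0.34}
    - {"dx":0.027,"dy":-0.0915,"dz":0.002,"twist":0.595,"grip":0.34}
    - {"dx":0.0354,"dy":-0.1027,"dz":0.0025,"twist":0.68,"grip":0.34}

```text
time_s: 23.05
tool_pos: [0.4316, -0.2833, 0.1877]
tool_rot: [0.965, 0.262, 0.004, -0.016]
contact_force: [2.9, -2.0, -0.6]
gripper_width: 0.0291
```

```bash
cat > arc.py <<'E'
from h import *
import sys
s=observe();print(s['joint_positions'],s['contact_force'],s['gripper_width'],s['time_s'])
n=sys.argv[1]
im2,W,K=cap('wrist',n)
cv2.imwrite(f'pics/{n}z.png',cv2.resize(im2[130:370,100:420,::-1],(800,600),interpolation=cv2.INTER_CUBIC))
M=pose();a0=ang();H=np.array([.5712,-.1991,M[2,3]])
v=M[:3,3]-H;c0=np.arctan2(v[1],v[0])%(2*np.pi)
print('r',np.linalg.norm(v),'head est',c0-2.9906,'a',a0, 'a-c',a0-c0+np.pi)
for th in np.arange(1,9)*float(sys.argv[2]):
    c=c0-th
    p=H+.163*np.array([np.cos(c),np.sin(c),0]);d=M[:3,:3].T@(p-M[:3,3]);print(round(th,3),d)
E
python3 arc.py w22 .085
```

```text
[-0.5954  0.0105 -0.0211  1.5583  0.0281  2.0153] [ 2.8636 -2.0256 -0.6347] 0.029050247119597 23.05
r 0.16304709174738016 head est 0.6827223843959054 a 0.5258104676542229 a-c -0.00591926315188962
0.085 [ 0.0006 -0.0138  0.0004]
0.17 [ 0.0022 -0.0276  0.0009]
0.255 [ 0.0051 -0.0411  0.0014]
0.34 [ 0.0091 -0.0544  0.0018]
0.425 [ 0.0141 -0.0673  0.0023]
0.51 [ 0.0203 -0.0796  0.0028]
0.595 [ 0.0275 -0.0915  0.0033]
0.68 [ 0.0357 -0.1026  0.0038]
```

View pics/w22z.png

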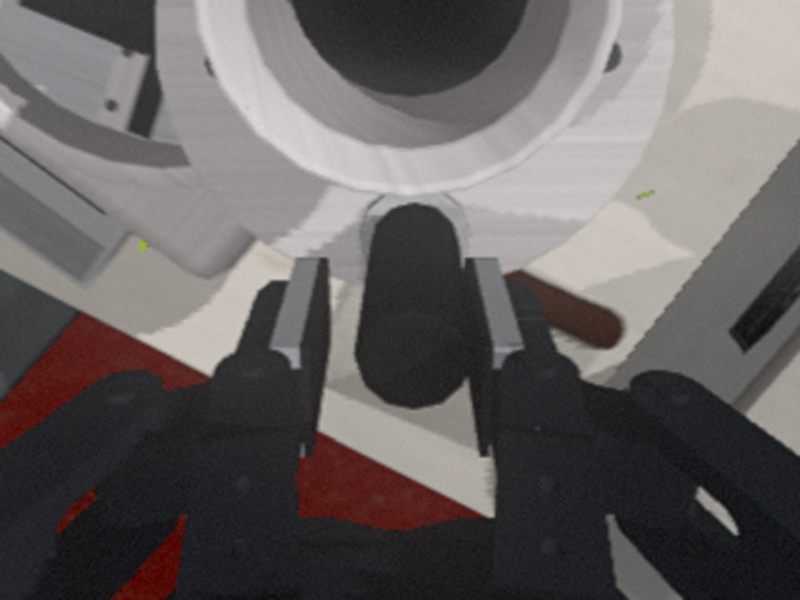

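apply_moves:
  targets:
    - {"dx":0.0006,"dy":-0.014,"dz":0.0004,"twist":0.085,"grip":0.34}
    - {"dx":0.0022,"dy":-0.0275,"dz":0.0009,"twist":0.17,"grip":0.34}
    - {"dx":0.005,"dy":-0.041,"dz":0.0014,"twist":0.255,"grip":0.34}
    - {"dx":0.009,"dy":-0.0545,"dz":0.0018,"twist":0.34,"grip":0.34}
    - {"dx":0.014,"dy":-0.0675,"dz":0.0023,"twist":0.425,"grip":0.34}
    - {"dx":0.02,"dy":-0.08,"dz":0.0028,"twist":0.51,"grip":0.34}
    - {"dx":0.0275,"dy":-0.0915,"dz":0.0033,"twist":0.595,"grip":0.34}
    - {"dx":0.0275,"dy":-0.0915,"dz":0.0033,"twist":0.595,"grip":0.34}

```text
time_s: 23.9
tool_pos: [0.4087, -0.1895, 0.1878]
tool_rot: [0.999, -0.03, -0.001, -0.018]
contact_force: [0.4, -0.1, 0.2]
gripper_width: 0.0292
```

```bash
python3 arc.py w23 .02
```

```text
[-0.4529 -0.1488 -0.1713  1.5648  0.0315  2.7476] [ 0.4088 -0.1047  0.2196] 0.02922008196576369 23.9
r 0.16278825147158596 head est 0.09472012062601465 a -0.05636118336272216 a-c -8.865039894390137e-05
0.02 [-0.0002 -0.0033  0.0001]
0.04 [-0.0001 -0.0065  0.0002]
0.06 [ 0.0001 -0.0098  0.0003]
0.08 [ 0.0003 -0.013   0.0005]
0.1 [ 0.0006 -0.0163  0.0006]
0.12 [ 0.001  -0.0195  0.0007]
0.14 [ 0.0014 -0.0227  0.0008]
0.16 [ 0.0019 -0.026   0.0009]
```

apply_moves:
  targets:
    - {"dx":0,"dy":-0.0033,"dz":0.0001,"twist":0.02,"grip":0.34}
    - {"dx":0,"dy":-0.0065,"dz":0.0002,"twist":0.04,"grip":0.34}
    - {"dx":0,"dy":-0.01,"dz":0.0003,"twist":0.06,"grip":0.34}
    - {"dx":0.0003,"dy":-0.013,"dz":0.0005,"twist":0.08,"grip":0.34}
    - {"dx":0.0006,"dy":-0.0165,"dz":0.0006,"twist":0.1,"grip":0.34}
    - {"dx":0.001,"dy":-0.0195,"dz":0.0007,"twist":0.12,"grip":0.34}
    - {"dx":0.0012,"dy":-0.021,"dz":0.0007,"twist":0.13,"grip":0.34}
    - {"dx":0.0012,"dy":-0.021,"dz":0.0007,"twist":0.13,"grip":0.34}

```text
time_s: 24.75
tool_pos: [0.4109, -0.1702, 0.1873]
tool_rot: [0.995, -0.096, -0.003, -0.016]
contact_force: [0.2, -11.6, 1.0]
gripper_width: 0.0289
```

```bash
python3 arc.py w24 .02
python3 - <<'E'
from h import *
im,W,K=cap('side','s24');cv2.imwrite('pics/s24z.png',cv2.resize(im[80:230,190:340,::-1],(600,600),interpolation=cv2.INTER_CUBIC))
E
```

```text
[-0.4102 -0.1641 -0.1856  1.5642  0.0291  2.9233] [  0.2344 -11.5779   0.9952] 0.02893827025831189 24.75
r 0.16289919029247596 head est -0.027567161055586098 a -0.1917747336110568 a-c -0.013214918965677835
0.02 [-0.0001 -0.0033  0.0001]
0.04 [-0.0001 -0.0065  0.0002]
0.06 [ 0.0001 -0.0098  0.0003]
0.08 [ 0.0002 -0.013   0.0004]
0.1 [ 0.0005 -0.0163  0.0005]
0.12 [ 0.0008 -0.0195  0.0006]
0.14 [ 0.0012 -0.0228  0.0007]
0.16 [ 0.0016 -0.026   0.0008]
```

View pics/w24z.png

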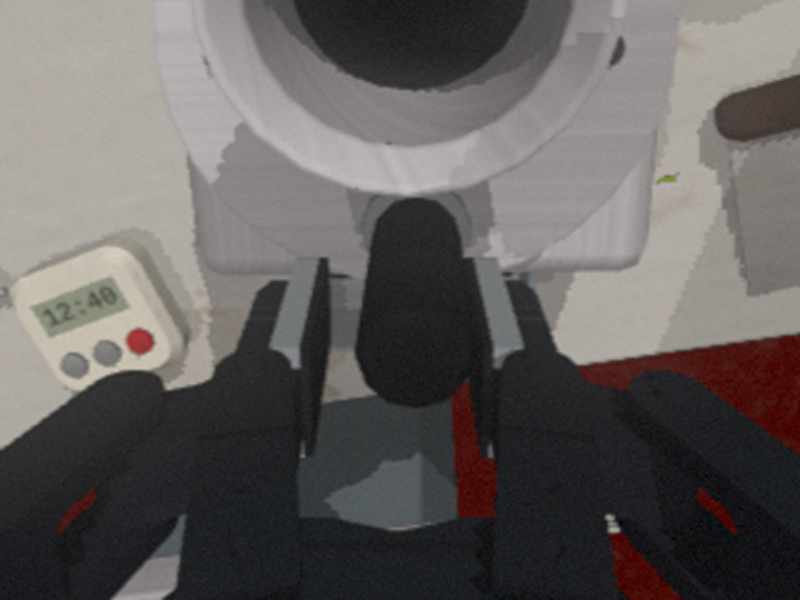

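View pics/s24z.png

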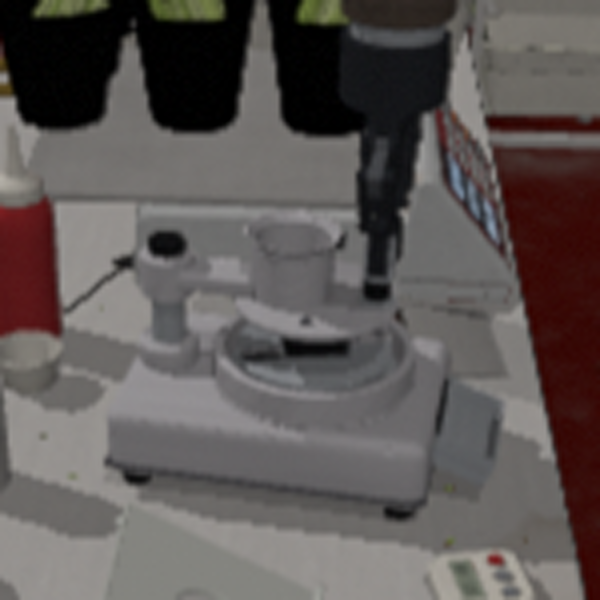

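apply_moves:
  targets:
    - {"dx":0,"dy":-0.001,"dz":0,"twist":0,"grip":0.34}
    - {"dx":0,"dy":-0.002,"dz":0,"twist":0,"grip":0.34}
    - {"dx":0,"dy":-0.003,"dz":0,"twist":0,"grip":0.34}
    - {"dx":0,"dy":-0.003,"dz":0,"twist":0,"grip":0.34}
    - {"dx":0,"dy":-0.003,"dz":0,"twist":0,"grip":0.34}
    - {"dx":0,"dy":-0.003,"dz":0,"twist":0,"grip":0.34}
    - {"dx":0,"dy":-0.003,"dz":0,"twist":0,"grip":0.34}
    - {"dx":0,"dy":-0.003,"dz":0,"twist":0,"grip":0.34}

```text
time_s: 25.65
tool_pos: [0.411, -0.1697, 0.1873]
tool_rot: [0.995, -0.097, -0.003, -0.013]
contact_force: [-3.0, -27.4, -1.0]
gripper_width: 0.0292
```

apply_moves:
  targets:
    - {"dx":0,"dy":0.004,"dz":0,"twist":0,"grip":0.34}
    - {"dx":0,"dy":0.008,"dz":0,"twist":0,"grip":0.4}
    - {"dx":0,"dy":0.008,"dz":0,"twist":0,"grip":0.5}
    - {"dx":0,"dy":0.008,"dz":0,"twist":0,"grip":0.5}
    - {"dx":0,"dy":0.008,"dz":-0.02,"twist":0,"grip":0.5}
    - {"dx":0,"dy":0.008,"dz":-0.05,"twist":0,"grip":0.5}
    - {"dx":0,"dy":0.008,"dz":-0.09,"twist":0,"grip":0.5}
    - {"dx":-0.02,"dy":0.008,"dz":-0.12,"twist":0,"grip":0.5}

```text
time_s: 26.45
tool_pos: [0.3913, -0.1743, 0.3083]
tool_rot: [0.995, -0.095, -0.003, -0.018]
contact_force: [-0.3, -0.7, 0.5]
gripper_width: 0.0424
```

Run:
```python
from h import *
im,W,K=cap('side','s25');marks('head_grip','side');marks('slicing_disc','side');marks('grating_disc','side')
cv2.imwrite('pics/s25z.png',cv2.resize(im[80:230,190:340,::-1],(600,600),interpolation=cv2.INTER_CUBIC))
im,W,K=cap('top','t25');marks('head_grip','top');marks('grating_disc','top')
cv2.imwrite('pics/t25z.png',cv2.resize(im[120:320,220:420,::-1],(600,600),interpolation=cv2.INTER_CUBIC))
s=observe();print(s['contact_force'],s['tool_pos'])
im,W,K=cap('wrist','w25');marks('head_grip','wrist')
```

```text
head_grip side [ 0.4087 -0.1732  0.2019] 0.67
head_grip side [ 0.5687 -0.2022  0.1283] 0.6
slicing_disc side [ 0.4569 -0.1821  0.0782] 0.72
grating_disc side [0.5241 0.2349 0.0488] 0.77
grating_disc top [0.5245 0.2374 0.0471] 0.71
[-0.0372 -0.6761 -0.5634] [ 0.3905 -0.1744  0.3058]
head_grip wrist [ 0.4132 -0.1681  0.2017] 0.73
```

View pics/s25z.png

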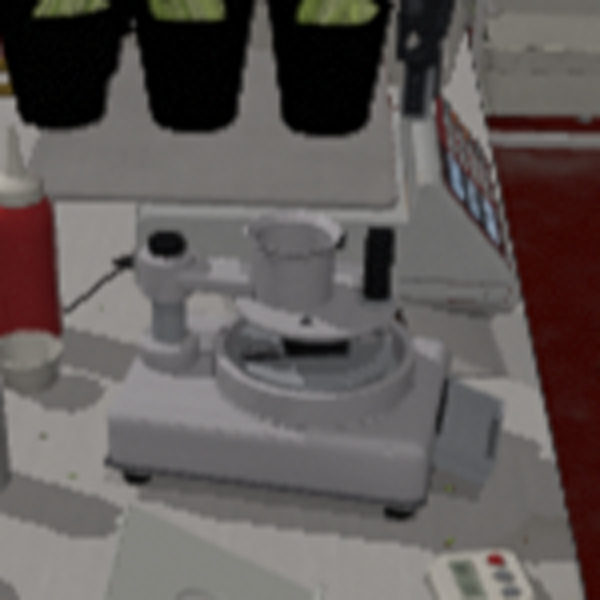

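View pics/w25.png

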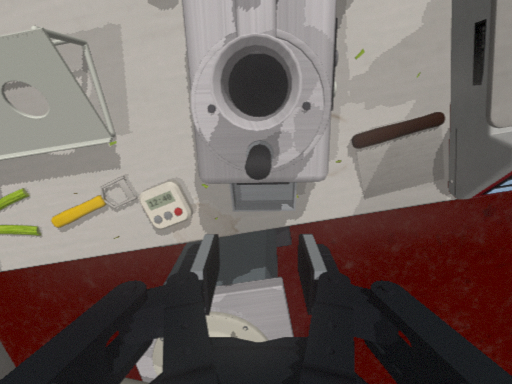

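```bash
python3 -c "
from workcell import *
s=observe();print(s['contact_force'],s['joint_velocities'],s['time_s'])
print(job_done())"
```

```text
[-0.78635367  0.4857116  -0.29406406] [-0.00166641 -0.00057515  0.00621626  0.00111724 -0.00100003  0.00164464] 26.9
the job is handed in; nothing more can be done
None
```

The slicing disc is on the drive shaft and let go, and the feed head is swung round against its stop. I handed the job in at 26.9 s of the 58 s allowed. I lifted the disc out of its seat, set it flat on the bench to level it, re-gripped it and turned it to the pin. I then lowered it over the shaft and pushed the head round by its grip.

**Last checks**
- **Disc seated:** it went down to seat height with no contact force, so the slots straddle the pin. The network put its origin at (0.457, −0.182, 0.078), about 2 mm from the seat. I did not measure its tilt after release; the pictures show it level in the chamber.
- **Feed head:** pushing a little further raised the force from about 12 N to 27 N with 0.5 mm of movement, so it is at the stop. The measured grip position agrees with zero swing to within a few hundredths of a radian.
- **Grating disc:** it reads within about 2 mm of where it started.
- **Robot:** the gripper is open, well above everything, and the contact force is near zero.

**Slips and disagreements**
- **Tool tilt:** early on the last joint reached its range limit, which left the tool tilted about 2° for the rest of the job. It did no harm to the fit.
- **Poor position readings:** right after release the side camera put the disc's origin at z = 0.075. A top-camera reading of the feed-head grip at low confidence was far off, so I ignored it.

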